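Clamp a glued cardboard block in the swing-arm screw press

ROBOT

A 7-joint arm with a two-finger parallel gripper is mounted at the origin on the work surface. World frame = base frame: x ahead of the robot, y to its left, z up, the work surface at z = 0. Lengths are in m, angles in rad, forces in N, time in s.
With the tool pointing down it reaches from about 0.425 to 0.875 m from the base axis. Payload 4.7 kg.
Tool frame: the origin (TCP) lies midway between the tips of the shut fingers; the grasp point (between the pads) lies 19 mm behind it; x points along the fingers, y is the direction in which the jaws open and shut, and the axes are right-handed (so a half turn about x gives the same grasp; the last joint's range is limited). The gripper opens to 87 mm and grips with 3 to 60 N. Pads are 19 mm wide; open, the fingers measure 117 mm over their backs; the gripper's body (75 mm by 190 mm) begins 51 mm behind the grasp point.
Start: joints at [1.209, 0.321, -0.07, 1.45, 0.023, 1.371, -0.057], TCP at [0.239, -0.605, 0.194] pointing down, gripper open.
Joint ranges: [-2.86, 2.86], [-0.3, 2.09], [-1.38, 1.24], [0.06, 2.45], [-1.56, 4.7], [0.09, 2.05], [-2.69, 2.69]. Speed limits (rad/s): [2.57, 2.57, 3.14, 3.14, 3.14, 3.14, 3.14].

INTERFACE

Orientations are given as a unit quaternion [w, x, y, z].
In Python, from bench import monitor, viewer, robot gives the robot as it stands.
- The arm moves only by the tool step_arm, never from a script. Its argument "series" is a list of rows, each an object with "travel": the shift along the tool's x, y, z scaled (see below), a list of three; "twist": the turn about the tool's x scaled (see below); "grip": the opening, from 0 (shut) to 1 (fully open). A call has 1 to 10 rows; each row is the pose to reach, as a shift and turn from the pose measured when the call began, along the tool's axes at that moment, turning the shorter way round; what a row does not reach only later rows make up. The controller multiplies each number of a shift by 0.4 m and each number of a turn by 2 pi rad. A row lasts 1/8 s, in which the tool goes at most 62.5 mm and 10.7 degrees, less where a joint would pass 70% of its speed; a pose out of reach is approached as far as the arm can. A call with a number of a shift or a turn outside -1 to 1 is refused whole. A call with a gripper value outside its range is refused whole. The fingers move at their own pace and stop on an object; "squeeze" is the grip in N (left out, the last holds). Time passes only in rows, so rows that repeat a pose let the fingers close. It gives the time, the measured TCP pose, the force and the opening at its end, in the units of the state.
- monitor.sense(): the state, without advancing time (a new reading comes with each control period).
- viewer.read_camera(name): name is "scene" or "top" or "wrist"; returns the picture (384x512x3 uint8, red, green, blue); there is no depth.
- viewer.camera_params(name): a dict with "K" (3x3 intrinsics, pixels), "rvec" (rotation vector, rad) and "tvec" (3), from world to camera coordinates, as OpenCV has them. Camera axes: x right, y down, z forward; pixel columns grow to the right and rows downward; lengths in m; the calibration is good to about 2 mm. The wrist camera is an equidistant fisheye: a pixel r from the principal point sees the ray r / f radians off the axis. A picture is of the moment at which its call begins: read the wrist's pose just before it. camera_params takes no time and is no camera call; for the wrist camera it gives the pose at the moment of the call.
- robot.finish_job(): hands the job in, once; it reports no verdict.
The state is a dict: "t": time; "q": joint angles; "joint_vel": joint speeds; "effort": joint torques, N m; "ee_pos": TCP position; "ee_rot": TCP orientation; "contact_force": force on the tool from outside, world axes, zero at the start; "wrist_torque": the same for the moment, N m; "finger_gap": opening from 0.0 (shut) to 1.0 (fully open).
Only numpy, scipy, OpenCV 4.12 (cv2) and the standard library are available. Lean on these libraries where they do the work, as an engineer would, in place of code of your own. Each camera call takes 0.05 s, during which the arm holds its last target.

TASK

Put the freshly glued cardboard block in the press to set: lay it on the sloping bed, flat, lengthways up the slope, centred left to right and with its lower end down against the lip. Swing the press arm round over it until it meets its stop, then screw the hand knob down until the pad bears on the block and its spring is squeezed by about half of its 12 mm stroke; do not screw it right down. Leave the tins and everything else on the table where they are, and let go.

Things in the scene. Friction and masses are not known exactly. Their poses are not given: they have to be found in the camera images.
- block: brown block of glued cardboard sheets, 150 long x 64 wide x 40 thick, 0.2 to 0.4 kg, lying flat on the table, left or right of the press and nearer the robot. Origin: centre of its underside; x along its length, z up through its thickness. Both ends and both sides are alike
- bed: sloping steel bed of the grey press, fixed, 150 wide, 242 from lip to top edge, rising at 25 deg. Origin: on the bed's surface, middle of its lower edge, at the lip's inner face, 55 above the table. x up the slope (away from the robot), y left across the bed, z square out of the bed, leaning 25 deg towards the robot. The lip is 14 high, 8 thick. A centred block against the lip has its origin at x 75, y 0, z 0
- post_top (a point): top middle of the steel post that carries the press arm: radius 18, standing square to the bed at x 205, y 0 of the bed's frame; this point is 133 above the bed's surface. The arm swings about the post's axis (bed z). The screw's axis is parallel to it, 130 away
- swingarm (a joint): angle in rad of the press arm about the post. 0: against its stop, pointing straight down the slope, the screw over x 75, y 0 of the bed's frame. Positive: swung aside to bed +y and up the slope; starts at 1.15 to 1.5. A grey bar 26 wide, from 88 to 123 above the bed, its round nose (radius 20) up to 130. Stiff: it stays where it is left; 2 to 9 N at the knob swings it
- knob_top (a point): middle of the top face of the black ribbed round hand knob, on the screw's axis, which is always parallel to bed z. The knob is 50 across (54 over the ribs) and 34 high. Its top is 184 above the bed when knob is 0 and comes 8 lower with each full turn
- knob (a joint): turn of the knob in rad; grows when turned clockwise seen from above, which screws knob and pad down 8 mm a turn (1.273 mm per rad). Limits 0 (highest) and 15.5; starts at 0.5 to 2. Turns with about 0.06 Nm and stays where it is left. The pad touches a block on the bed at 7.07 rad; 11.8 rad squeezes the spring by 6 mm
- pad (a joint): how far the pad's spring is squeezed, in m: 0 slack, 0.012 its full stroke; 2 N per mm. With the block under the pad it follows from the knob: (knob - 7.07) x 1.273 mm
- pad_face (a point): middle of the underside of the round pad (radius 30, black rubber under steel) at the screw's lower end; 49 above the bed when knob is 0
- tin_a: steel tin with a cardboard star in it, 73 across, 110 high; a bystander. Origin: centre of its underside
- tin_b: steel tin like tin_a; a bystander. Origin: centre of its underside
- tin_c: gold-coloured tin, 82 across, 95 high; a bystander. Origin: centre of its underside
- glue: white glue bottle, 54 across, 150 high; a bystander. Origin: centre of its underside
- cutter: snap-blade knife lying flat, about 165 long, 20 high; a bystander. Origin: centre of its underside
- tape: roll of brown tape lying flat, 90 across, 48 high; a bystander. Origin: centre of its underside
- blanks: flat pile of three loose cardboard rectangles, 95 x 80 x 12; a bystander. Origin: centre of its underside
Mind the look-alikes: they are no part of the job. What is shaped like the block but turquoise is not meant.

How it is judged:
By the outcome, as a careful person would: the job done as asked, in the order asked, and still so for the second after the job is handed in, with the robot touching nothing.
It also fails if it takes over 72 s, if anything falls off the work surface, if the arm or the gripper's body presses on something with over 40 N, if the wrist force passes 120 N, or if a joint passes its speed limit or range.

## Working session

There is one attempt and no reset: what is moved stays moved. The work goes in short steps, Python scripts to look and compute and a tool call to move; the robot and the scene stay as the last step left them, time stands still between calls to the robot, and variables do not carry over. Pictures are saved under pics/ and viewed, and the job is handed in when it is done.

Besides the shell and the picture viewer there is one more tool, called after "Request:" as name(argument=value, ...), one argument or row to a line, values as JSON. step_arm: Moves the arm, as the interface text tells. Its arguments: {"type":"object","properties":{"series":{"type":"array","items":{"type":"object","properties":{"travel":{"type":"array","items":{"type":"number"}},"twist":{"type":"number"},"grip":{"type":"number"}}}},"squeeze":{"type":"number"}},"required":["series"]}

```bash
mkdir -p pics; ls
python3 - <<'E'
from bench import monitor, viewer, robot
import cv2
s=monitor.sense(); print(s)
for n in ["scene","top","wrist"]:
    p=viewer.camera_params(n); print(n,p)
    im=viewer.read_camera(n); cv2.imwrite(f"pics/{n}0.png",im[:,:,::-1])
E
```

```text
pics
{'t': 0.0, 'q': array([ 1.20908036,  0.32181189, -0.07009332,  1.45168243,  0.02259711,
        1.37078686, -0.05690525]), 'joint_vel': array([-6.65555799e-04,  7.82190721e-04,  6.94522485e-04, -2.86015548e-05,
       -2.94262725e-04, -4.56298574e-04, -2.29137379e-04]), 'effort': array([-4.00233339e-04, -4.91292715e+01, -4.04081466e-01, -3.12523162e+01,
       -6.38623768e-02,  4.37653530e-02,  1.90866399e-04]), 'ee_pos': array([ 0.23830431, -0.60408667,  0.19316511]), 'ee_rot': array([-0.1314484 , -0.69449949, -0.13275536,  0.69481493]), 'contact_force': array([-0.4338518 , -0.24616356,  0.20356534]), 'wrist_torque': array([-0.03969041,  0.0539902 ,  0.01950916]), 'finger_gap': 0.9979980676222933}
scene {'K': array([[490.9302234 ,   0.        , 248.919698  ],
       [  0.        , 490.9302234 , 193.11207697],
       [  0.        ,   0.        ,   1.        ]]), 'rvec': array([ 1.66183834,  2.18490142, -0.63803918]), 'tvec': array([ 0.17408585, -0.35170333,  1.9698557 ])}
top {'K': array([[421.15564109,   0.        , 256.68445216],
       [  0.        , 421.15564109, 189.91081689],
       [  0.        ,   0.        ,   1.        ]]), 'rvec': array([ 2.1313559 , -2.13022521,  0.1853906 ]), 'tvec': array([0.00757539, 0.56491565, 1.39060022])}
wrist {'K': array([[297.31863964,   0.        , 255.52452046],
       [  0.        , 297.31863964, 189.32411973],
       [  0.        ,   0.        ,   1.        ]]), 'rvec': array([-2.38526453,  1.62165037,  0.24805929]), 'tvec': array([-0.64960251, -0.03660874,  0.39172429])}
```

View pics/scene0.png

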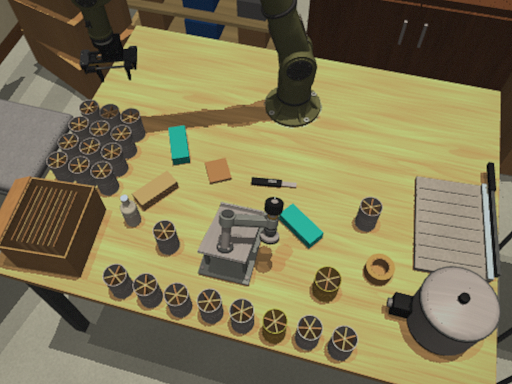

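View pics/top0.png

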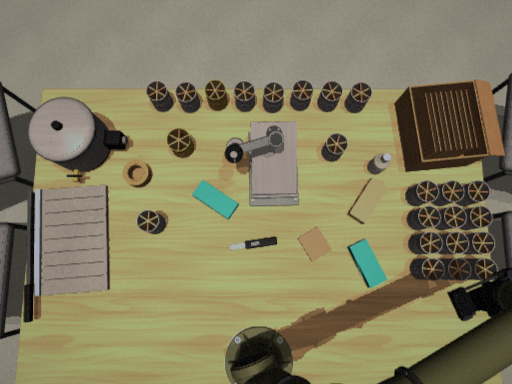

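View pics/wrist0.png

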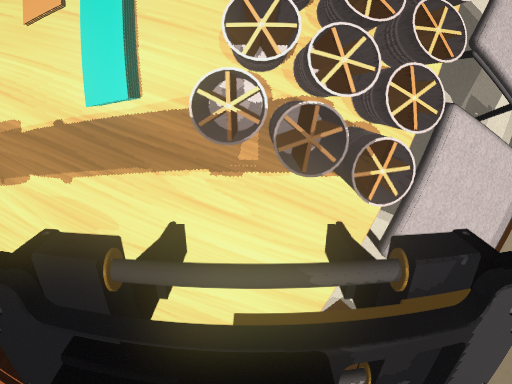

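The table shows the block and its look-alikes. The brown box at top (367,200) / scene (156,190) fits the "brown cardboard block". The turquoise boxes at top (215,199) and (367,262) are look-alikes, and the thin brown square at (315,243) is the blanks. I'll check this in an enlarged crop.

```bash
cat > h.py <<'E'
import numpy as np, cv2
def P(p):
    R=cv2.Rodrigues(np.array(p['rvec'],float))[0]; return np.array(p['K']),R,np.array(p['tvec'],float)
def ray(p,uv):
    K,R,t=P(p); d=np.linalg.inv(K)@np.array([uv[0],uv[1],1.]); return -R.T@t, R.T@d
def onz(p,uv,z):
    c,d=ray(p,uv); return c+d*(z-c[2])/d[2]
def tri(p1,u1,p2,u2):
    M1=np.array(p1['K'])@np.c_[P(p1)[1],P(p1)[2]];M2=np.array(p2['K'])@np.c_[P(p2)[1],P(p2)[2]]
    X=cv2.triangulatePoints(M1,M2,np.array(u1,float).reshape(2,1),np.array(u2,float).reshape(2,1)).ravel();return X[:3]/X[3]
def proj(p,X):
    K,R,t=P(p); x=K@(R@np.array(X,float)+t); return x[:2]/x[2]
E
python3 - <<'E'
import cv2
a=cv2.imread('pics/top0.png');b=cv2.imread('pics/scene0.png')
cv2.imwrite('pics/c1.png',cv2.resize(a[110:290,195:405],None,fx=3.8,fy=3.3,interpolation=cv2.INTER_CUBIC)) if 0 else cv2.imwrite('pics/c1.png',cv2.resize(a[110:260,210:400],None,fx=4,fy=4,interpolation=cv2.INTER_CUBIC))
cv2.imwrite('pics/c2.png',cv2.resize(b[150:290,120:310],None,fx=4,fy=4,interpolation=cv2.INTER_CUBIC))
E
```

```text
(no output)
```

View pics/c1.png

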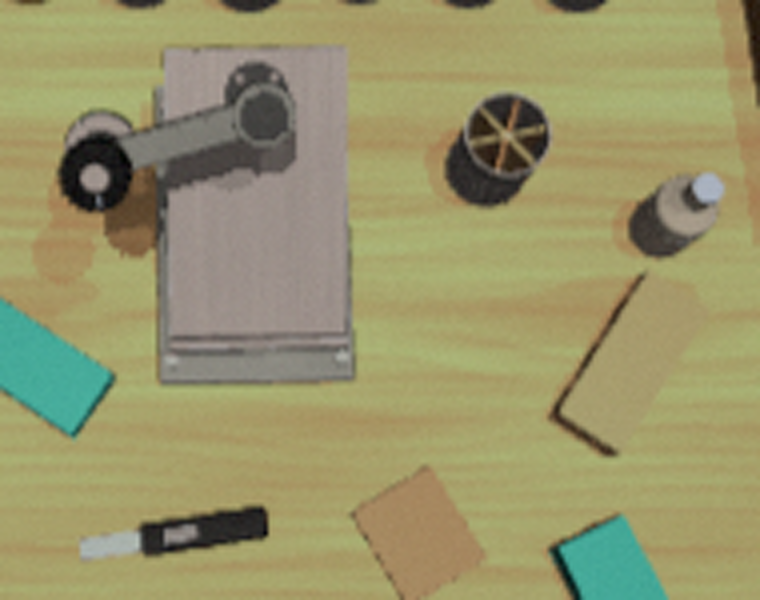

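View pics/c2.png

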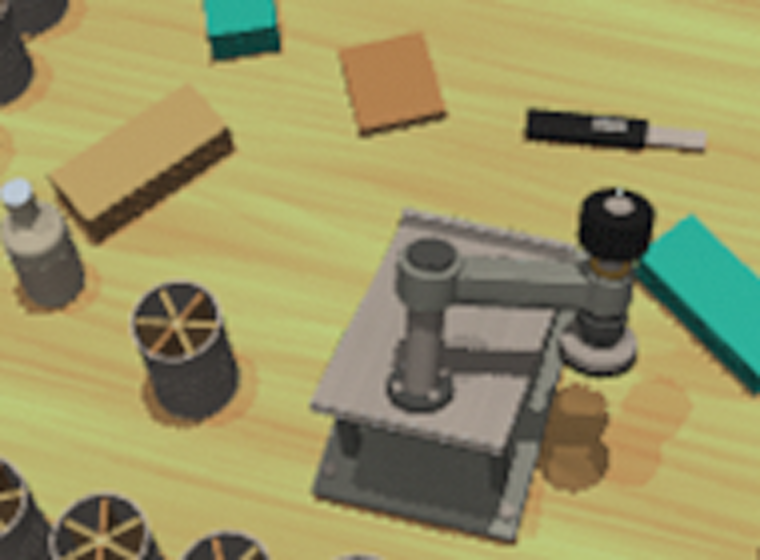

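Run:
```python
from h import *
from bench import viewer
T=viewer.camera_params('top');S=viewer.camera_params('scene')
t=lambda x,y:(210+x/4-.4,110+y/4-.4); s=lambda x,y:(120+x/4-.4,150+y/4-.4)
print('cam',ray(T,(0,0))[0],ray(S,(0,0))[0])
A=[onz(T,t(*c),.04) for c in [(650,277),(561,410),(619,451),(708,312)]]
B=[onz(S,s(*c),.04) for c in [(50,178),(190,87),(230,130),(95,222)]]
for Q in(A,B):
    print(np.round(Q,4)[:,:2],np.mean(Q,0)); Q=np.array(Q)
    r=cv2.minAreaRect(Q[:,:2].astype(np.float32)*1000);print(r)
print('bed top corners',[onz(T,t(*c),.1573).round(4) for c in [(165,48),(347,45)]],[onz(S,s(*c),.1573).round(4) for c in [(515,455),(313,407)]])
print('lip inner-ish',[onz(T,t(*c),z).round(4) for c,z in [((170,336),.068),((349,333),.068),((170,348),.064),((352,346),.064)]])
print('lip S',[onz(S,s(*c),.068).round(4) for c in [(405,212),(575,243)]])
print('knob',tri(T,t(95,176),S,s(619,205)), 'post',tri(T,t(264,114),S,s(432,254)))
```

```text
cam [0.31642279 0.00796774 1.46723181] [1.33260827 0.21528334 1.48732675]
[[ 0.6055 -0.391 ]
 [ 0.4899 -0.3098]
 [ 0.4549 -0.3577]
 [ 0.5748 -0.4395]] [ 0.53129099 -0.37451301  0.04      ]
((531.5816040039062, -374.13128662109375), (59.28816604614258, 145.20068359375), 55.683509826660156)
[[ 0.5794 -0.4402]
 [ 0.4571 -0.3563]
 [ 0.4911 -0.3057]
 [ 0.6106 -0.3853]] [ 0.53456642 -0.37187337  0.04      ]
((535.4382934570312, -372.70513916015625), (62.95108413696289, 148.24264526367188), 56.115901947021484)
bed top corners [array([0.7713, 0.027 , 0.1573]), array([ 0.774 , -0.121 ,  0.1573])] [array([0.7728, 0.037 , 0.1573]), array([ 0.7754, -0.1185,  0.1573])]
lip inner-ish [array([0.549 , 0.0233, 0.068 ]), array([ 0.5516, -0.1274,  0.068 ]), array([0.5394, 0.0233, 0.064 ]), array([ 0.5412, -0.1302,  0.064 ])]
lip S [array([ 0.5465, -0.1244,  0.068 ]), array([0.5379, 0.0214, 0.068 ])]
knob [0.62733923 0.07472519 0.29591241] post [ 0.6833051  -0.04825398  0.26382257]
```

The crop confirms it: the brown box, about 148 x 63 in both views, is the block, lying at about (0.533,-0.372) with yaw -34°. The swing arm is out at about 1.28 rad. The knob leaves little room for the gripper body, so I'll grip the block towards its lower end.

```bash
cat >> h.py <<'E'
from scipy.spatial.transform import Rotation as Ro
O=np.array([.5535,-.0505,.055]); YAW=.018
A=np.radians(25)
BR=Ro.from_euler('z',YAW).as_matrix()@np.array([[np.cos(A),0,-np.sin(A)],[0,1,0],[np.sin(A),0,np.cos(A)]])
def b2w(b): return O+BR@np.array(b,float)
def w2b(w): return BR.T@(np.array(w)-O)
def pose():
    from bench import monitor
    s=monitor.sense(); w,x,y,z=s['ee_rot']; R=Ro.from_quat([x,y,z,w]).as_matrix()
    return s,R
def plan(target,jaw=None):
    "target TCP world; jaw yaw deg (mod 180)"
    s,R=pose(); d=R.T@(np.array(target)-s['ee_pos'])/.4
    cur=np.degrees(np.arctan2(R[1,1],R[0,1])); tw=0
    if jaw is not None: tw=-(((jaw-cur)+90)%180-90)   # tool x down
    print('travel',d.round(4),'twist',round(tw/360,4),'jawcur',cur.round(2),'q7',s['q'][6].round(3))
E
python3 - <<'E'
from h import *
s,R=pose(); print(R.round(4))
plan([.500,-.350,.15],56); plan([.500,-.350,.006],56)
from bench import viewer
T=viewer.camera_params('top')
print('glue',onz(T,(210+655/4,110+238/4),0.0),'turq',onz(T,(210+622/4,110+517/4),.04), 'tinb',onz(T,(210+507/4,110+137/4),.11))
E
```

```text
[[-6.000e-04  3.670e-01 -9.302e-01]
 [ 1.300e-03 -9.302e-01 -3.670e-01]
 [-1.000e+00 -1.400e-03  1.000e-04]]
travel [ 0.109  -0.351  -0.8418] twist 0.1543 jawcur -68.47 q7 -0.057
travel [ 0.469  -0.3504 -0.8418] twist 0.1543 jawcur -68.47 q7 -0.057
glue [ 0.64766769 -0.40970393  0.        ] turq [ 0.39783225 -0.35907434  0.04      ] tinb [ 0.70899708 -0.2590753   0.11      ]
```

Request:
step_arm(
  series=[
    {"travel":[0,-0.351,-0.842],"twist":0.154,"grip":1},
    {"travel":[0,-0.351,-0.842],"twist":0.154,"grip":1},
    {"travel":[0,-0.351,-0.842],"twist":0.154,"grip":1},
    {"travel":[0,-0.351,-0.842],"twist":0.154,"grip":1},
    {"travel":[0,-0.351,-0.842],"twist":0.154,"grip":1},
    {"travel":[0,-0.351,-0.842],"twist":0.154,"grip":1},
    {"travel":[0.1,-0.351,-0.842],"twist":0.154,"grip":1},
    {"travel":[0.109,-0.351,-0.842],"twist":0.154,"grip":1},
  ],
  squeeze=40,
)

```text
t: 1.15
ee_pos: [0.4985, -0.3477, 0.1467]
ee_rot: [0.206, -0.674, 0.204, 0.679]
contact_force: [-0.4, -0.1, -0.6]
finger_gap: 1.0
```

Run:
```python
from h import *
from bench import viewer
p=viewer.camera_params('wrist')
im=viewer.read_camera('wrist'); cv2.imwrite("pics/w1.png",im[:,:,::-1])
s,R=pose();print(s['ee_pos'],s['t']);plan([.500,-.350,.006],56)
K,R,t=P(p)
def fproj(X):
    c=R@np.array(X)+t; th=np.arctan2(np.hypot(c[0],c[1]),c[2]); f=K[0,0]; n=np.hypot(c[0],c[1]); return K[0,2]+f*th*c[0]/n, K[1,2]+f*th*c[1]/n
# predicted block corners
c=np.array([.533,-.3725]); a=np.radians(-34); u=np.array([np.cos(a),np.sin(a)]);v=np.array([-u[1],u[0]])
for i,j in[(1,1),(1,-1),(-1,-1),(-1,1)]: print(np.round(fproj([*(c+i*.075*u+j*.032*v),.04])))
```

```text
[ 0.4983799  -0.34965688  0.1480047 ] 1.2
travel [ 0.355  -0.0015 -0.0058] twist 0.0002 jawcur -123.92 q7 -1.631
[224.  64.]
[290.  64.]
[286. 209.]
[226. 208.]
```

View pics/w1.png

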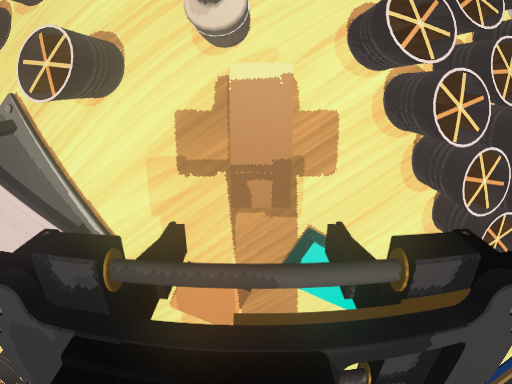

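The fisheye shows the block between x=229 and 298, with its far end at row 65 and near end at row 212. It sits about 5 px to the right of the finger midline, so I'm shifting slightly along +y, descending and gripping.

Request:
step_arm(
  series=[
    {"travel":[0.15,0.009,-0.004],"twist":0,"grip":1},
    {"travel":[0.3,0.009,-0.004],"twist":0,"grip":1},
    {"travel":[0.353,0.009,-0.004],"twist":0,"grip":1},
    {"travel":[0.353,0.009,-0.004],"twist":0,"grip":1},
    {"travel":[0.353,0.009,-0.004],"twist":0,"grip":0},
    {"travel":[0.353,0.009,-0.004],"twist":0,"grip":0},
    {"travel":[0.353,0.009,-0.004],"twist":0,"grip":0},
    {"travel":[0.353,0.009,-0.004],"twist":0,"grip":0},
  ],
  squeeze=45,
)

```text
t: 2.2
ee_pos: [0.4978, -0.3536, 0.0081]
ee_rot: [0.207, -0.675, 0.206, 0.678]
contact_force: [-0.3, -0.4, 4.7]
finger_gap: 0.718
```

Run:
```python
from h import *
s,R=pose();print(s['ee_pos'],s['t'],s['finger_gap'],s['contact_force'])
# placement targets: grasp point at bed (g,0,25); TCP 19 below
for g in (33,37,40):
    G=b2w([g/1000,0,.025]); print(g,G, G-[0,0,.019])
plan([s['ee_pos'][0],s['ee_pos'][1],.25],91)
```

```text
[ 0.49777928 -0.35357388  0.00809886] 2.2 0.718141766755522 [-0.34481356 -0.37277657  4.65002617]
33 [ 0.57283957 -0.05015185  0.0916041 ] [ 0.57283957 -0.05015185  0.0726041 ]
37 [ 0.57646421 -0.0500866   0.09329457] [ 0.57646421 -0.0500866   0.07429457]
40 [ 0.57918269 -0.05003766  0.09456243] [ 0.57918269 -0.05003766  0.07556243]
travel [-6.047e-01  1.000e-04  2.200e-03] twist -0.097 jawcur -123.91 q7 -1.646
```

Request:
step_arm(
  series=[
    {"travel":[-0.1,0,0],"twist":0,"grip":0},
    {"travel":[-0.25,0,0],"twist":0,"grip":0},
    {"travel":[-0.4,0,0],"twist":0,"grip":0},
    {"travel":[-0.5,0,0],"twist":0,"grip":0},
    {"travel":[-0.55,0,0],"twist":0,"grip":0},
    {"travel":[-0.55,0,0],"twist":0,"grip":0},
  ],
)

```text
t: 2.95
ee_pos: [0.499, -0.3543, 0.2293]
ee_rot: [0.206, -0.676, 0.206, 0.677]
contact_force: [-1.0, -0.2, -3.0]
finger_gap: 0.722
```

Run:
```python
from h import *
from bench import viewer
a=viewer.read_camera('wrist'); cv2.imwrite("pics/w2.png",a[:,:,::-1])
im=viewer.read_camera('scene'); cv2.imwrite("pics/s2.png",cv2.resize(im[100:240,80:280,::-1],None,fx=4,fy=4))
s,R=pose();print(s['ee_pos'],s['t'],s['finger_gap'],s['contact_force'],s['wrist_torque'])
G=b2w([.037,0,.027])
plan([G[0],G[1],.225],90+np.degrees(YAW))
```

```text
[ 0.49762126 -0.35349846  0.22636596] 3.05 0.719939028509236 [-0.11887186 -0.31089678 -3.74775315] [0.13388735 0.15938102 0.01301492]
travel [ 0.005  -0.7383  0.2613] twist -0.0971 jawcur -123.91 q7 -1.619
```

View pics/s2.png

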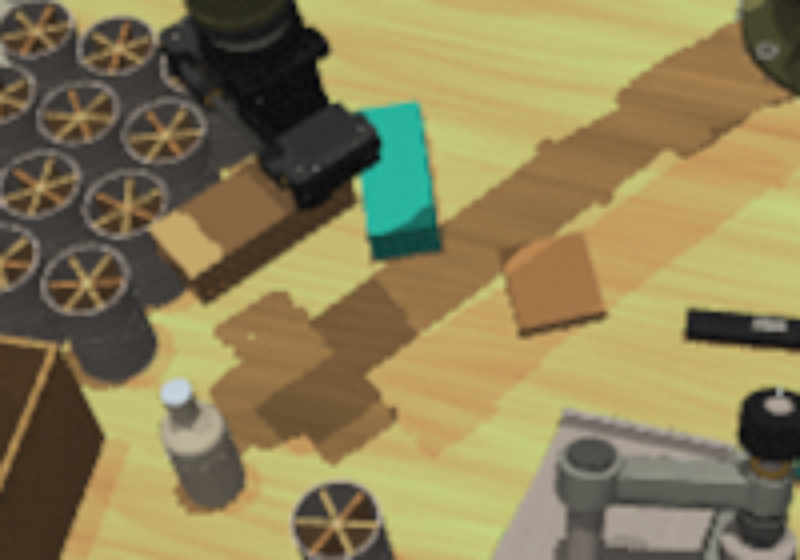

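View pics/w2.png

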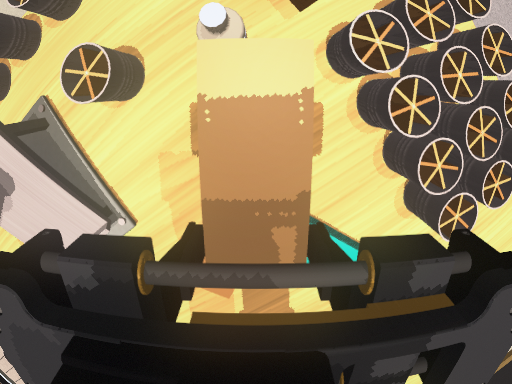

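```bash
cat >> h.py <<'E'
def fproj(p,X):
    K,R,t=P(p); c=R@np.array(X)+t; n=np.hypot(c[0],c[1]); th=np.arctan2(n,c[2]); f=K[0,0]; return np.round([K[0,2]+f*th*c[0]/n, K[1,2]+f*th*c[1]/n],1)
def fray(p,uv):
    K,R,t=P(p); d=np.array([uv[0]-K[0,2],uv[1]-K[1,2]]); r=np.hypot(*d); th=r/K[0,0]; return -R.T@t, R.T@np.array([*(np.sin(th)*d/r),np.cos(th)])
E
python3 - <<'E'
from h import *
from bench import viewer
s,R=pose();p=viewer.camera_params('wrist');G=s['ee_pos']+[0,0,.019]
f=-R[:,2] # dir
print(f)
for L in(.110,.115,.12):
  for dr in (0,5,10):
    a=np.radians(dr); u=f*np.cos(a)-np.array([0,0,1])*np.sin(a); n=np.array([0,0,1])*np.cos(a)+f*np.sin(a)
    X=G+u*L+n*.013
    print(L,dr,fproj(p,X+R[:,1]*.032),fproj(p,X-R[:,1]*.032))
E
```

```text
[ 0.82990973 -0.55786028 -0.00646159]
0.11 0 [315.1  50. ] [193.7  50.1]
0.11 5 [311.8  51.3] [197.2  51.4]
0.11 10 [308.8  53.9] [200.3  54. ]
0.115 0 [315.1  41. ] [193.8  41.1]
0.115 5 [311.6  43. ] [197.4  43.1]
0.115 10 [308.5  46.3] [200.6  46.3]
0.12 0 [315.   32.2] [193.9  32.3]
0.12 5 [311.4  34.9] [197.6  35. ]
0.12 10 [308.2  38.7] [200.9  38.8]
```

Run:
```python
from h import *
G=b2w([.037,0,.027]); print(G)
plan([G[0]-.045,G[1],.23],90+np.degrees(YAW))
```

```text
[ 0.57561911 -0.05010181  0.09510719]
travel [-0.0069 -0.6755  0.3547] twist -0.0971 jawcur -123.91 q7 -1.619
```

Request:
step_arm(
  series=[
    {"travel":[-0.007,-0.15,0.15],"twist":-0.02,"grip":0},
    {"travel":[-0.007,-0.29,0.25],"twist":-0.045,"grip":0},
    {"travel":[-0.007,-0.43,0.33],"twist":-0.07,"grip":0},
    {"travel":[-0.007,-0.56,0.355],"twist":-0.09,"grip":0},
    {"travel":[-0.007,-0.64,0.355],"twist":-0.097,"grip":0},
    {"travel":[-0.007,-0.676,0.355],"twist":-0.097,"grip":0},
    {"travel":[-0.007,-0.676,0.355],"twist":-0.097,"grip":0},
  ],
)

```text
t: 3.92
ee_pos: [0.53, -0.0493, 0.2283]
ee_rot: [-0.005, -0.704, -0.008, 0.71]
contact_force: [0.3, -1.1, -3.2]
finger_gap: 0.72
```

Run:
```python
from h import *
from bench import viewer
p=viewer.camera_params('wrist')
a=viewer.read_camera('wrist'); cv2.imwrite("pics/w3.png",a[:,:,::-1])
im=viewer.read_camera('scene'); cv2.imwrite("pics/s3.png",cv2.resize(im[150:290,140:330,::-1],None,fx=4,fy=4))
s,R=pose();print(s['ee_pos'],s['t'],s['finger_gap'],s['contact_force'],s['wrist_torque'],s['q'])
for b in([0,.075,0],[0,-.075,0],[.242,.075,0],[.242,-.075,0],[.205,0,.133]): print(b,fproj(p,b2w(b)))
G=b2w([.037,0,.027])
plan([G[0],G[1],.135],90+np.degrees(YAW))
plan([G[0],G[1],G[2]-.019],90+np.degrees(YAW))
```

```text
[ 0.52963697 -0.0519087   0.22884984] 4.025 0.718577325951429 [ 0.01682949 -0.14377281 -1.90998626] [-0.06938293  0.16713742 -0.02348387] [ 0.4699916   0.08408646 -0.44436306  1.67016289  0.03392687  1.40362514
 -1.53457963]
[0, 0.075, 0] [197.  146.3]
[0, -0.075, 0] [317.  146.7]
[0.242, 0.075, 0] [176.5 -60.7]
[0.242, -0.075, 0] [338.4 -60.3]
[0.205, 0, 0.133] [257.6 -28.1]
travel [ 0.2337 -0.0021 -0.1169] twist -0.0005 jawcur -89.13 q7 -1.535
travel [ 0.3809 -0.0016 -0.118 ] twist -0.0005 jawcur -89.13 q7 -1.535
```

View pics/w3.png

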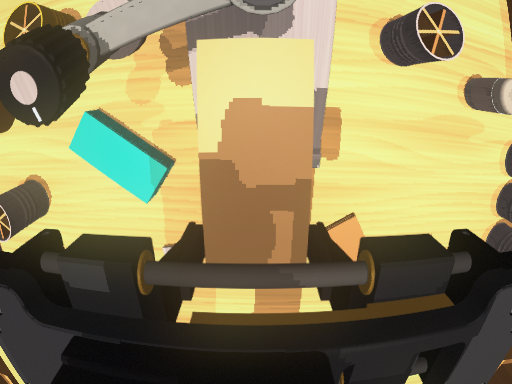

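View pics/s3.png

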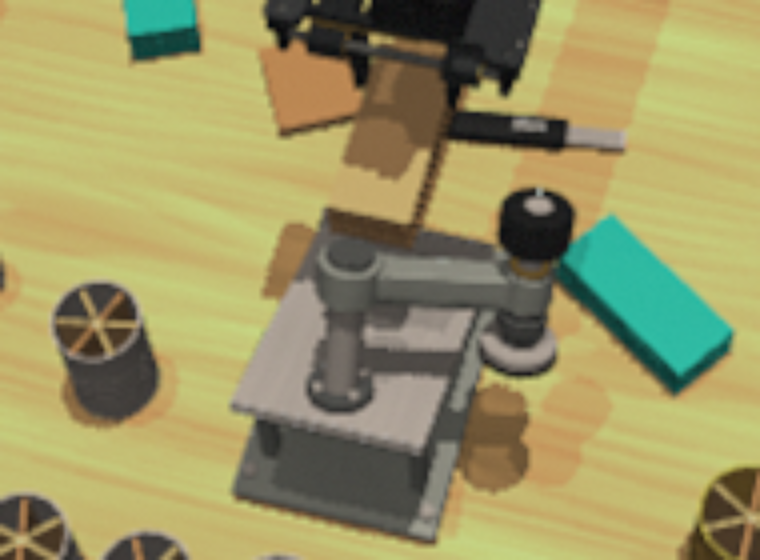

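The scene view shows the block held level above the bed, clear of post and knob. Next I lower it along the bed normal to just above contact.

Request:
step_arm(
  series=[
    {"travel":[0.06,-0.001,-0.03],"twist":0,"grip":0},
    {"travel":[0.13,-0.001,-0.065],"twist":0,"grip":0},
    {"travel":[0.19,-0.001,-0.1],"twist":0,"grip":0},
    {"travel":[0.22,-0.001,-0.116],"twist":0,"grip":0},
    {"travel":[0.24,-0.001,-0.118],"twist":0,"grip":0},
    {"travel":[0.24,-0.001,-0.118],"twist":0,"grip":0},
  ],
  squeeze=25,
)

```text
t: 4.78
ee_pos: [0.5755, -0.0511, 0.1324]
ee_rot: [-0.004, -0.704, -0.006, 0.71]
contact_force: [-0.8, -1.1, -2.3]
finger_gap: 0.726
```

Run:
```python
from h import *
from bench import viewer
im=viewer.read_camera('scene'); cv2.imwrite("pics/s4.png",cv2.resize(im[150:290,140:330,::-1],None,fx=4,fy=4))
s,R=pose();print(s['ee_pos'],s['t'],s['finger_gap'],s['contact_force'],s['wrist_torque'])
G=b2w([.037,0,.027])
plan([G[0],G[1],G[2]-.019],90+np.degrees(YAW))
```

```text
[ 0.57596785 -0.05090594  0.133054  ] 4.825 0.7289981908096383 [ 0.57285494  0.46598301 -2.45702117] [ 0.05375382  0.06911145 -0.00443296]
travel [ 0.1424 -0.0016 -0.0002] twist -0.0005 jawcur -89.16 q7 -1.597
```

View pics/s4.png

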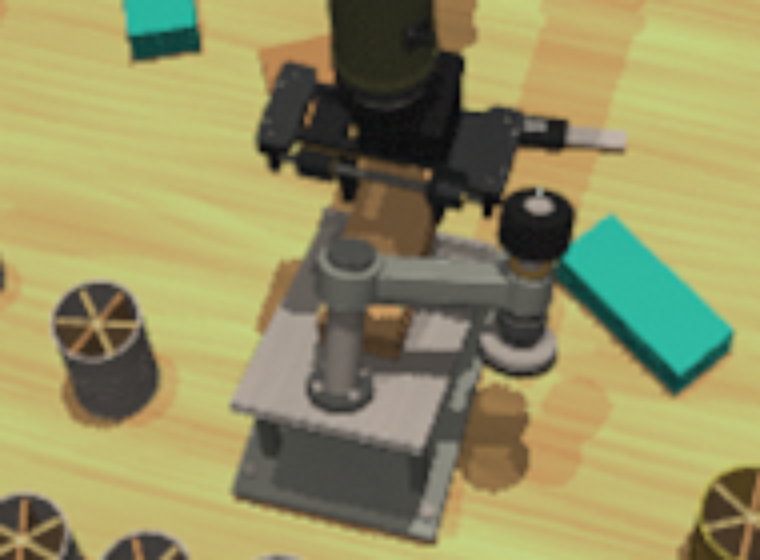

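Request:
step_arm(
  series=[
    {"travel":[0.02,-0.001,0],"twist":0,"grip":0},
    {"travel":[0.04,-0.001,0],"twist":0,"grip":0},
    {"travel":[0.06,-0.001,0],"twist":0,"grip":0},
    {"travel":[0.08,-0.001,0],"twist":0,"grip":0},
    {"travel":[0.1,-0.001,0],"twist":0,"grip":0},
    {"travel":[0.12,-0.001,0],"twist":0,"grip":0},
    {"travel":[0.132,-0.001,0],"twist":0,"grip":0},
    {"travel":[0.132,-0.001,0],"twist":0,"grip":0},
  ],
  squeeze=15,
)

```text
t: 5.82
ee_pos: [0.5763, -0.0503, 0.0803]
ee_rot: [-0.004, -0.705, -0.006, 0.709]
contact_force: [-0.0, 0.1, -1.2]
finger_gap: 0.73
```

Run:
```python
from h import *
from bench import viewer
im=viewer.read_camera('scene'); cv2.imwrite("pics/s5.png",cv2.resize(im[150:290,140:330,::-1],None,fx=4,fy=4))
p=viewer.camera_params('wrist')
a=viewer.read_camera('wrist'); cv2.imwrite("pics/w5.png",a[:,:,::-1])
s,R=pose();print(s['ee_pos'],s['t'],s['finger_gap'],s['contact_force'],s['wrist_torque'])
G=b2w([.037,0,.027])
plan([G[0],G[1],G[2]-.019],90+np.degrees(YAW))
for b in([0,.032,.04],[0,-.032,.04],[.15,.032,.04],[.15,-.032,.04],[.154,.032,.04],[.154,-.032,.04],[.15,.032,0]): print(b,fproj(p,b2w(b)))
```

```text
[ 0.57625953 -0.05033815  0.08061307] 5.925 0.7311335562818175 [ 0.23065972 -0.10983214 -0.93931894] [ 0.0907251  -0.0979002   0.00991923]
travel [ 0.0113 -0.0006  0.0015] twist -0.0005 jawcur -89.16 q7 -1.617
[0, 0.032, 0.04] [210.2 275.8]
[0, -0.032, 0.04] [298.6 275.8]
[0.15, 0.032, 0.04] [169.9  67. ]
[0.15, -0.032, 0.04] [334.1  65.9]
[0.154, 0.032, 0.04] [168.6  57.6]
[0.154, -0.032, 0.04] [335.2  56.4]
[0.15, 0.032, 0] [189.7  41.8]
```

View pics/s5.png

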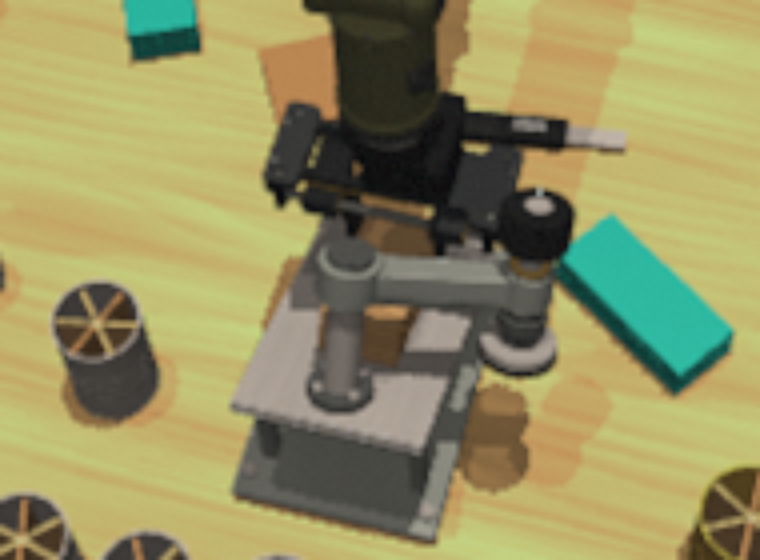

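View pics/w5.png

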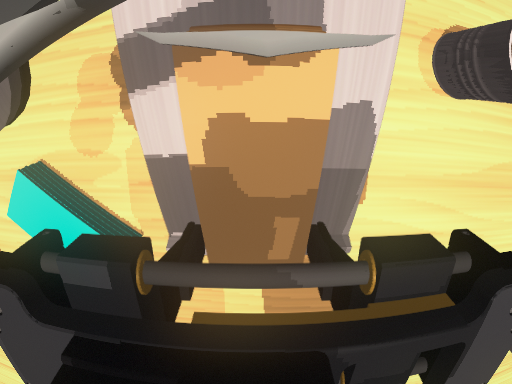

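Request:
step_arm(
  series=[
    {"travel":[0.006,0,0],"twist":0,"grip":0},
    {"travel":[0.012,0,0],"twist":0,"grip":0},
    {"travel":[0.012,0,0],"twist":0,"grip":0},
  ],
  squeeze=10,
)

```text
t: 6.3
ee_pos: [0.5772, -0.0504, 0.0785]
ee_rot: [-0.005, -0.706, -0.006, 0.709]
contact_force: [-4.1, 0.7, 11.0]
finger_gap: 0.73
```

Run:
```python
from h import *
from bench import viewer
p=viewer.camera_params('wrist'); print('cam',ray(p,(255,189))[0],'in bed',w2b(ray(p,(255,189))[0]))
s,R=pose();print(s['ee_pos'],s['t'],s['finger_gap'],s['contact_force'],s['wrist_torque'])
for d in (.004,.008,.012):
  plan(s['ee_pos']-BR[:,0]*d,90+np.degrees(YAW))
```

```text
cam [ 0.6594199  -0.05029613  0.26842184] in bed [ 0.18617977 -0.00170262  0.14866789]
[ 0.57716412 -0.05036556  0.07848102] 6.3 0.729982408351318 [-4.12759591  0.74391052 11.0403229 ] [ 0.08312902  1.0235144  -0.00281136]
travel [0.0043 0.     0.009 ] twist -0.0005 jawcur -89.16 q7 -1.618
travel [0.0085 0.0001 0.0181] twist -0.0005 jawcur -89.16 q7 -1.618
travel [0.0128 0.0001 0.0271] twist -0.0005 jawcur -89.16 q7 -1.618
```

Request:
step_arm(
  series=[
    {"travel":[0,0,0.004],"twist":0,"grip":0},
    {"travel":[0.002,0,0.009],"twist":0,"grip":0},
    {"travel":[0.002,0,0.009],"twist":0,"grip":0},
  ],
  squeeze=15,
)

```text
t: 6.68
ee_pos: [0.5729, -0.0504, 0.0771]
ee_rot: [-0.005, -0.705, -0.006, 0.709]
contact_force: [-0.4, -0.5, -1.7]
finger_gap: 0.735
```

Request:
step_arm(
  series=[
    {"travel":[0.002,0,0.005],"twist":0,"grip":0},
    {"travel":[0.002,0,0.005],"twist":0,"grip":0},
  ],
)

```text
t: 6.92
ee_pos: [0.5702, -0.0504, 0.0758]
ee_rot: [-0.004, -0.705, -0.006, 0.709]
contact_force: [-0.9, -0.1, -2.4]
finger_gap: 0.729
```

Request:
step_arm(
  series=[
    {"travel":[0.002,0,0.005],"twist":0,"grip":0},
    {"travel":[0.002,0,0.005],"twist":0,"grip":0},
  ],
)

```text
t: 7.18
ee_pos: [0.5678, -0.0505, 0.0749]
ee_rot: [-0.004, -0.705, -0.006, 0.71]
contact_force: [-0.4, -0.9, -2.3]
finger_gap: 0.731
```

Request:
step_arm(
  series=[
    {"travel":[0.002,0,0.005],"twist":0,"grip":0},
    {"travel":[0.002,0,0.005],"twist":0,"grip":0},
  ],
)

```text
t: 7.42
ee_pos: [0.5672, -0.0504, 0.0748]
ee_rot: [-0.005, -0.706, -0.006, 0.708]
contact_force: [3.5, -0.7, -1.1]
finger_gap: 0.733
```

Run:
```python
from h import *
from bench import viewer
im=viewer.read_camera('scene'); cv2.imwrite("pics/s6.png",cv2.resize(im[150:290,140:330,::-1],None,fx=4,fy=4))
p=viewer.camera_params('wrist')
a=viewer.read_camera('wrist'); cv2.imwrite("pics/w6.png",cv2.resize(a[:,:,::-1],None,fx=1.5,fy=1.5))
s,R=pose();print(s['ee_pos'],w2b(s['ee_pos']),s['t'],s['finger_gap'],s['contact_force'],s['wrist_torque'])
for b in([0,.032,.04],[0,-.032,.04],[.15,.032,.04],[.15,-.032,.04],[.154,.032,.04],[.154,-.032,.04],[.15,.032,0]): print(b,fproj(p,b2w(b))*1.5)
```

```text
[ 0.56721113 -0.05045021  0.07480256] [ 0.02079422 -0.00019701  0.0121532 ] 7.525 0.728653424573829 [ 4.25771856  0.33930652 -0.07095097] [-0.00506382 -0.88315448  0.08962462]
[0, 0.032, 0.04] [312.3  404.55]
[0, -0.032, 0.04] [450.75 404.55]
[0.15, 0.032, 0.04] [249.15  63.15]
[0.15, -0.032, 0.04] [507.15  61.35]
[0.154, 0.032, 0.04] [247.2   48.15]
[0.154, -0.032, 0.04] [508.8   46.35]
[0.15, 0.032, 0] [281.55  33.9 ]
```

View pics/s6.png

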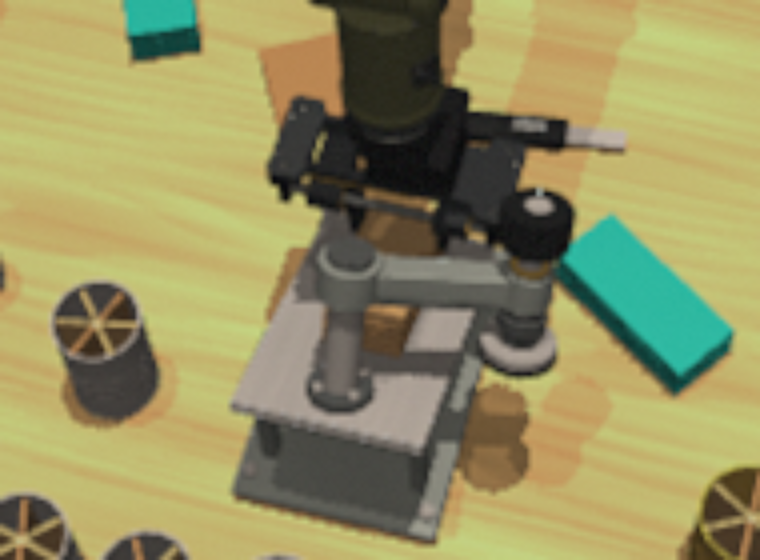

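View pics/w6.png

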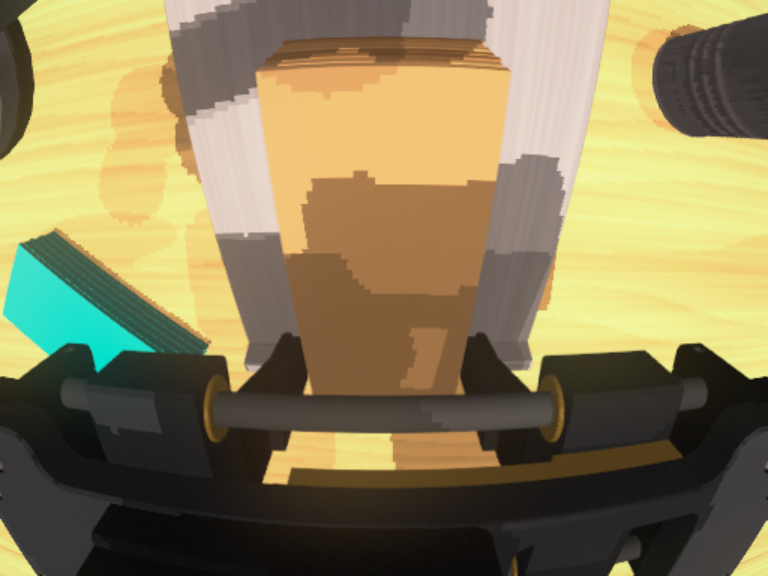

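The force rises to +4 N in x, so the block is against the lip. The wrist view shows it flat, parallel to the bed, and centred between the bed's edges. I'm releasing it and backing off along the bed normal.

Request:
step_arm(
  series=[
    {"travel":[0,0,0],"twist":0,"grip":1},
    {"travel":[0,0,0],"twist":0,"grip":1},
    {"travel":[-0.05,0,0.025],"twist":0,"grip":1},
    {"travel":[-0.15,0,0.07],"twist":0,"grip":1},
    {"travel":[-0.27,0,0.13],"twist":0,"grip":1},
    {"travel":[-0.38,0,0.18],"twist":0,"grip":1},
    {"travel":[-0.4,0,0.18],"twist":0,"grip":1},
  ],
)

```text
t: 8.4
ee_pos: [0.4963, -0.052, 0.2386]
ee_rot: [0.005, 0.707, 0.005, -0.707]
contact_force: [0.6, -0.5, -0.1]
finger_gap: 1.0
```

Run:
```python
from h import *
from bench import viewer
im=viewer.read_camera('scene'); cv2.imwrite("pics/s7.png",cv2.resize(im[150:290,140:330,::-1],None,fx=4,fy=4))
im=viewer.read_camera('top'); cv2.imwrite("pics/t7.png",cv2.resize(im[110:260,210:400,::-1],None,fx=4,fy=4))
p=viewer.camera_params('wrist')
a=viewer.read_camera('wrist'); cv2.imwrite("pics/w7.png",cv2.resize(a[:,:,::-1],None,fx=1.5,fy=1.5))
s,R=pose();print(s['ee_pos'],w2b(s['ee_pos']),s['t'],s['finger_gap'],s['contact_force'],s['q'])
for b in([0,.032,.04],[0,-.032,.04],[.15,.032,.04],[.15,-.032,.04],[0,.075,0],[0,-.075,0],[.205,0,.133]): print(b,fproj(p,b2w(b))*1.5)
```

```text
[ 0.49562112 -0.05182609  0.23444073] [ 0.02336571 -0.00028411  0.18709532] 8.55 0.9970943750369674 [-0.11546859  0.63925511 -0.63215221] [ 5.00912351e-01  1.58447638e-03 -4.46277151e-01  1.73750754e+00
 -8.38198531e-04  1.40790761e+00 -1.50133460e+00]
[0, 0.032, 0.04] [339.6 204.3]
[0, -0.032, 0.04] [424.5 204. ]
[0.15, 0.032, 0.04] [327.9   0.9]
[0.15, -0.032, 0.04] [433.8    0.45]
[0, 0.075, 0] [292.65 180.15]
[0, -0.075, 0] [471.9  179.55]
[0.205, 0, 0.133] [ 378.75 -105.45]
```

View pics/w7.png

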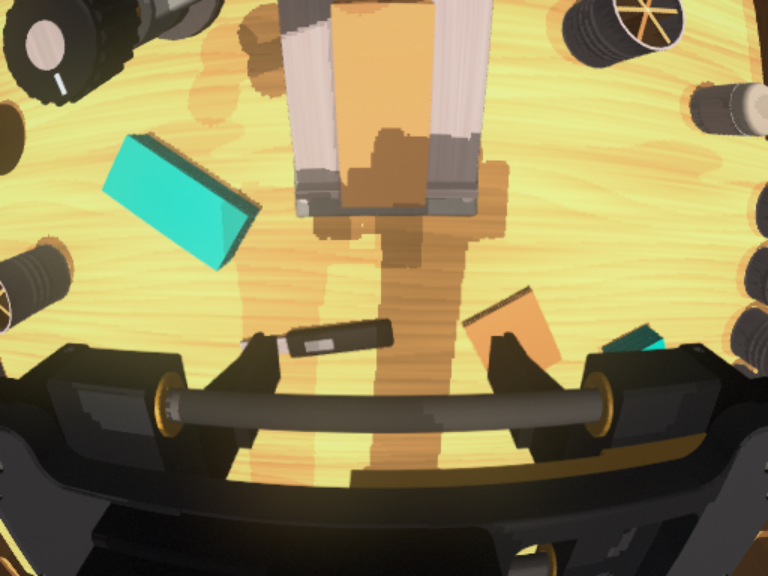

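View pics/s7.png

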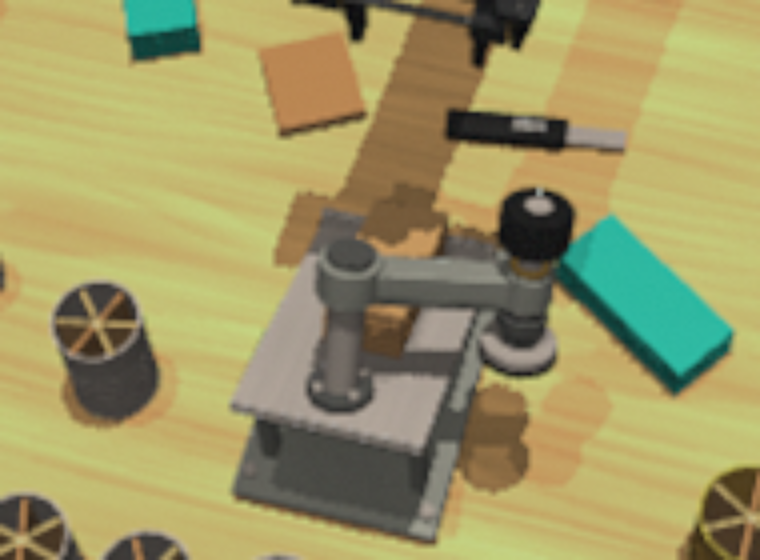

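View pics/t7.png

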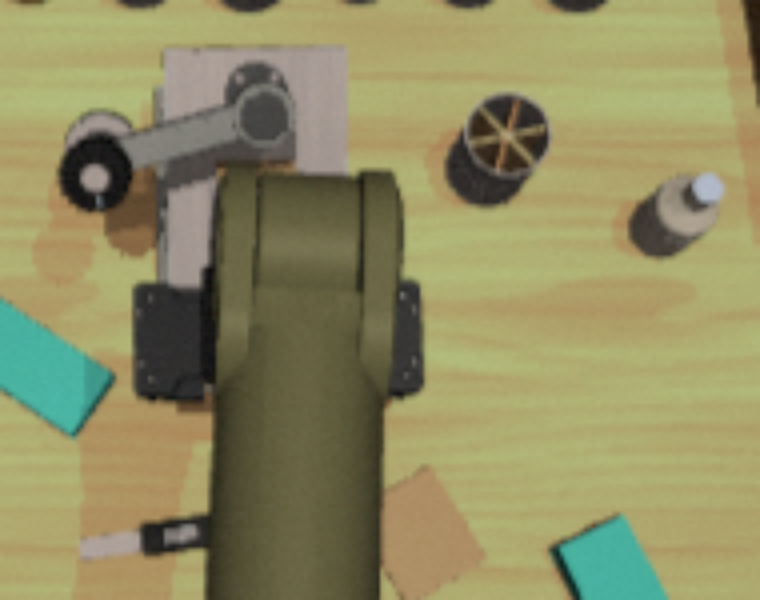

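Run:
```python
import cv2
a=cv2.imread('pics/w7.png')
cv2.imwrite('pics/w7c.png',cv2.resize(a[0:230,260:510],None,fx=3,fy=2.6,interpolation=cv2.INTER_CUBIC))
```

```text
(no output)
```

View pics/w7c.png

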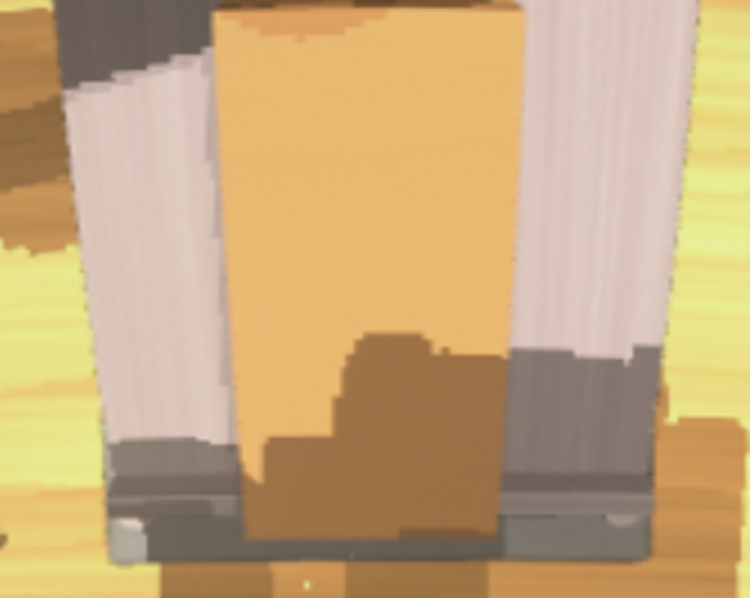

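The enlarged crop shows the block parallel to the bed and against the lip (lip row ≈490). The visible margins differ: 132 px on the left against 152 px on the right, so it sits about 2.5 mm too far to +y. I'll re-centre it by closing the jaws once, offset to -y.

Run:
```python
from h import *
plan([.567,-.0527,.076],90+np.degrees(YAW))
```

```text
travel [ 0.3952  0.0055 -0.1804] twist -0.0005 jawcur -89.16 q7 -1.501
```

Request:
step_arm(
  series=[
    {"travel":[0.13,0.005,-0.06],"twist":0,"grip":1},
    {"travel":[0.26,0.005,-0.12],"twist":0,"grip":1},
    {"travel":[0.35,0.005,-0.16],"twist":0,"grip":1},
    {"travel":[0.393,0.005,-0.18],"twist":0,"grip":1},
    {"travel":[0.393,0.005,-0.18],"twist":0,"grip":0},
    {"travel":[0.393,0.0055,-0.18],"twist":0,"grip":0},
    {"travel":[0.393,0.0055,-0.18],"twist":0,"grip":0},
    {"travel":[0.394,0.0055,-0.177],"twist":0,"grip":0},
  ],
  squeeze=15,
)

```text
t: 9.55
ee_pos: [0.5675, -0.0522, 0.0785]
ee_rot: [-0.005, -0.707, -0.006, 0.707]
contact_force: [3.1, 1.2, 3.2]
finger_gap: 0.722
```

Run:
```python
from h import *
s,R=pose();print(s['ee_pos'],s['finger_gap'],s['contact_force'])
plan([.567,-.0527,.076],90+np.degrees(YAW))
```

```text
[ 0.56752667 -0.05221328  0.07846907] 0.7216946713112486 [3.082404   1.16936834 3.20125044]
travel [0.0062 0.0012 0.0013] twist -0.0005 jawcur -89.14 q7 -1.611
```

Now open, back off, and look from above.

Request:
step_arm(
  series=[
    {"travel":[0,0.001,0.001],"twist":0,"grip":0},
    {"travel":[0,0.001,0],"twist":0,"grip":1},
    {"travel":[0,0.001,0],"twist":0,"grip":1},
    {"travel":[-0.07,0,0.025],"twist":0,"grip":1},
    {"travel":[-0.2,0,0.08],"twist":0,"grip":1},
    {"travel":[-0.34,0,0.13],"twist":0,"grip":1},
    {"travel":[-0.45,0,0.18],"twist":0,"grip":1},
    {"travel":[-0.45,0,0.18],"twist":0,"grip":1},
  ],
)

```text
t: 10.55
ee_pos: [0.4966, -0.0542, 0.2627]
ee_rot: [0.005, 0.709, 0.005, -0.705]
contact_force: [0.5, 0.1, -0.3]
finger_gap: 1.0
```

Run:
```python
from h import *
from bench import viewer
p=viewer.camera_params('wrist')
a=viewer.read_camera('wrist'); cv2.imwrite('pics/w8c.png',cv2.resize(a[0:150,150:360,::-1],None,fx=3.8,fy=3.8,interpolation=cv2.INTER_CUBIC))
np.save('w8.npy',a)
s,R=pose();print(s['ee_pos'],s['t'],s['finger_gap'],s['contact_force'],s['q'])
print('pp',(255.5-150)*3.8)
```

```text
[ 0.49595116 -0.05409505  0.26013329] 10.6 0.9985989235306745 [ 0.35184149 -0.18222968 -0.36486181] [ 0.51896434 -0.01305125 -0.4554517   1.70011481 -0.00611056  1.45023718
 -1.49232227]
pp 400.9
```

View pics/w8c.png

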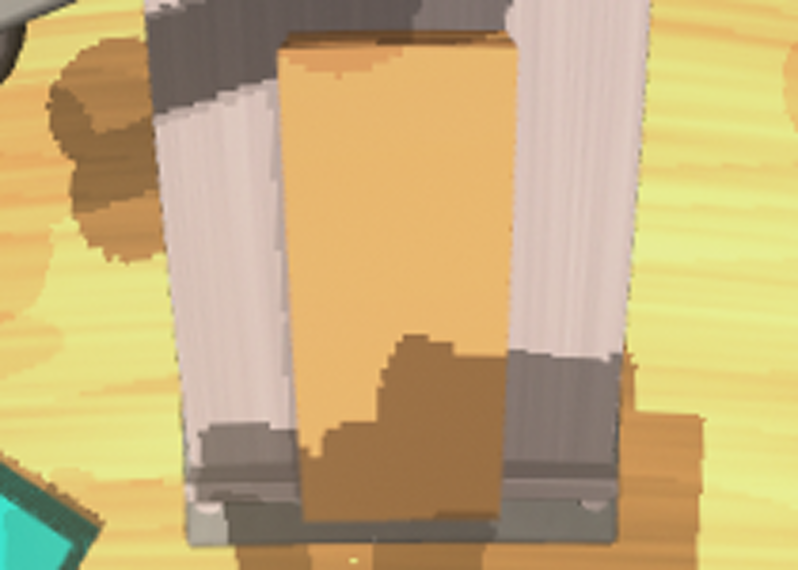

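The block is now centred: bed mid 402.5 against block mid 401 at row 450 (under 0.5 mm), parallel, with its lower end at the lip. Next I'll cage the knob with open jaws and swing the arm.

```bash
sed -i 's/-.0505,.055/-.0525,.055/' h.py
cat >> h.py <<'E'
def swingpose(th,lead=0,top=.1825,depth=.013):
    k=np.array([.205-.13*np.cos(th),.13*np.sin(th),top-depth])
    tg=np.array([np.sin(th),np.cos(th),0])  # +theta dir
    w=b2w(k); tw=BR@tg; h=tw[:2]/np.hypot(*tw[:2])
    g=w-np.array([*h,0])*lead
    return g-[0,0,.019], np.degrees(np.arctan2(h[1],h[0]))
def rel(target,jaw,full=None):
    s,R=pose(); d=R.T@(np.array(target)-s['ee_pos'])/.4
    cur=np.degrees(np.arctan2(R[1,1],R[0,1])); return d, -(((jaw-cur)+180)%360-180)/360
E
python3 - <<'E'
from h import *
from bench import viewer
p=viewer.camera_params('wrist');a=np.load('w8.npy')
T=viewer.camera_params('top');S=viewer.camera_params('scene')
tp,j=swingpose(1.31); top=b2w([.205-.13*np.cos(1.31),.13*np.sin(1.31),.1825])
print(tp,j,top,'top pred',(proj(T,top)-[210,110])*4,'scene pred s3',(proj(S,top)-[140,150])*4)
print(rel(tp+[0,0,.09],j)); print(pose()[0]['q'][6])
E
```

```text
[0.63500508 0.07459164 0.26208954] 17.43909158336529 [0.62951194 0.07449276 0.29287154] top pred [ 94.147793   172.52426726] scene pred s3 [536.32628508 208.08274751]
(array([-0.22881019, -0.31676603, -0.35285477]), np.float64(-0.2961802498289316))
-1.492322267896754
```

Request:
step_arm(
  series=[
    {"travel":[-0.12,0,0],"twist":-0.029,"grip":1},
    {"travel":[-0.23,-0.05,-0.05],"twist":-0.058,"grip":1},
    {"travel":[-0.23,-0.15,-0.15],"twist":-0.087,"grip":1},
    {"travel":[-0.23,-0.25,-0.25],"twist":-0.116,"grip":1},
    {"travel":[-0.23,-0.317,-0.353],"twist":-0.145,"grip":1},
    {"travel":[-0.23,-0.317,-0.353],"twist":-0.174,"grip":1},
    {"travel":[-0.23,-0.317,-0.353],"twist":-0.203,"grip":1},
    {"travel":[-0.23,-0.317,-0.353],"twist":-0.232,"grip":1},
    {"travel":[-0.23,-0.317,-0.353],"twist":-0.261,"grip":1},
    {"travel":[-0.23,-0.317,-0.353],"twist":-0.29,"grip":1},
  ],
)

```text
t: 11.85
ee_pos: [0.6348, 0.0745, 0.3498]
ee_rot: [0.563, 0.427, 0.563, -0.428]
contact_force: [-0.4, 0.2, 1.2]
finger_gap: 0.999
```

Run:
```python
from h import *
from bench import viewer
a=viewer.read_camera('wrist'); cv2.imwrite('pics/w9.png',a[:,:,::-1])
s,R=pose();print(s['ee_pos'],s['t'],s['finger_gap'],s['contact_force'],s['q'])
tp,j=swingpose(1.31);print(rel(tp+[0,0,.05],j),rel(tp,j))
p=viewer.camera_params('wrist')
for z in (.1825,.15): print(fproj(p,b2w([.205-.13*np.cos(1.31),.13*np.sin(1.31),z])))
```

```text
[0.6348253  0.0744486  0.34986136] 11.9 0.9961981537584036 [-0.70638498  0.15908344  0.50118835] [ 0.36982586  0.35894636 -0.74864398  1.17798368  0.24280343  1.69277648
 -0.03905592]
(array([ 0.09442903,  0.00063086, -0.00018269]), np.float64(-0.00433171770210884)) (array([ 2.19428946e-01,  7.64177953e-04, -1.31988157e-04]), np.float64(-0.00433171770210884))
[250.1 192.7]
[264.3 186.8]
```

View pics/w9.png

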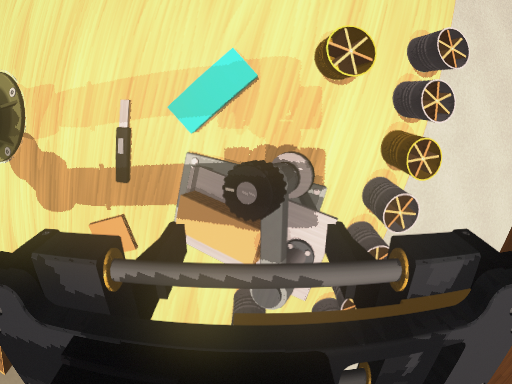

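The wrist view shows the knob's disc at (248,193), against a predicted (250,193), with its white tick on the left. The prediction holds, so I'm descending.

Request:
step_arm(
  series=[
    {"travel":[0.1,0,0],"twist":-0.004,"grip":1},
    {"travel":[0.18,0,0],"twist":-0.004,"grip":1},
    {"travel":[0.219,0,0],"twist":-0.004,"grip":1},
    {"travel":[0.219,0,0],"twist":-0.004,"grip":1},
  ],
)

```text
t: 12.4
ee_pos: [0.6341, 0.0742, 0.2606]
ee_rot: [0.568, 0.418, 0.571, -0.42]
contact_force: [0.2, 0.1, 0.2]
finger_gap: 0.996
```

Run:
```python
from h import *
s,R=pose();print(s['ee_pos'],s['t'],s['finger_gap'],s['contact_force'],s['q'])
for th,l in [(1.31,.008),(1.28,.016),(1.18,.017),(1.06,.017),(.94,.017),(.82,.017),(.7,.017),(.58,.017),(.46,.017),(.34,.017)]:
    tp,j=swingpose(th,l); d,t=rel(tp,j); print(th,d.round(3).tolist(),round(t,3))
```

```text
[0.63408763 0.07419579 0.26062213] 12.4 0.9956805768171324 [0.18879356 0.06801034 0.15205445] [ 0.40215332  0.36352853 -0.74813424  1.35222753  0.24329771  1.52299496
 -0.02396272]
1.31 [-0.004, -0.018, -0.0] -0.0
1.28 [0.0, -0.046, 0.001] -0.006
1.18 [0.014, -0.078, 0.009] -0.023
1.06 [0.028, -0.112, 0.021] -0.043
0.94 [0.042, -0.145, 0.038] -0.063
0.82 [0.055, -0.176, 0.059] -0.082
0.7 [0.067, -0.204, 0.084] -0.101
0.58 [0.077, -0.23, 0.112] -0.12
0.46 [0.085, -0.253, 0.143] -0.138
0.34 [0.091, -0.272, 0.176] -0.156
```

Request:
step_arm(
  series=[
    {"travel":[-0.003,-0.02,0],"twist":0,"grip":1},
    {"travel":[0,-0.046,0.001],"twist":-0.006,"grip":1},
    {"travel":[0.014,-0.078,0.009],"twist":-0.023,"grip":1},
    {"travel":[0.028,-0.112,0.021],"twist":-0.043,"grip":1},
    {"travel":[0.042,-0.145,0.038],"twist":-0.063,"grip":1},
  ],
)

```text
t: 13.02
ee_pos: [0.5842, 0.0441, 0.2459]
ee_rot: [0.642, 0.298, 0.641, -0.297]
contact_force: [3.2, 1.5, -1.5]
finger_gap: 1.001
```

Run:
```python
from h import *
from bench import viewer
p=viewer.camera_params('wrist')
a=viewer.read_camera('wrist'); cv2.imwrite('pics/w10.png',a[:,:,::-1])
s,R=pose();print(s['ee_pos'],s['t'],s['finger_gap'],s['contact_force'],s['q'])
print(fproj(p,b2w([.205-.13*np.cos(.94),.13*np.sin(.94),.1825])))
for th,l in [(.82,.017),(.7,.017),(.58,.017),(.46,.017),(.34,.017),(.22,.017),(.1,.017),(.02,.017),(0,.016)]:
    tp,j=swingpose(th,l); d,t=rel(tp,j); print(th,d.round(3).tolist(),round(t,3))
```

```text
[0.58242805 0.04168512 0.24503474] 13.075 1.00302625715 [-1.38009703 -0.88898621 -0.97649844] [ 0.5678458   0.24505105 -0.81340547  1.51859626  0.17870362  1.45727129
  0.45283925]
[274.6 234.5]
0.82 [0.016, -0.034, 0.007] -0.018
0.7 [0.027, -0.07, 0.019] -0.037
0.58 [0.037, -0.104, 0.034] -0.056
0.46 [0.045, -0.137, 0.054] -0.074
0.34 [0.052, -0.168, 0.077] -0.091
0.22 [0.056, -0.197, 0.103] -0.109
0.1 [0.059, -0.223, 0.133] -0.126
0.02 [0.06, -0.238, 0.154] -0.138
0 [0.06, -0.24, 0.158] -0.141
```

View pics/w10.png

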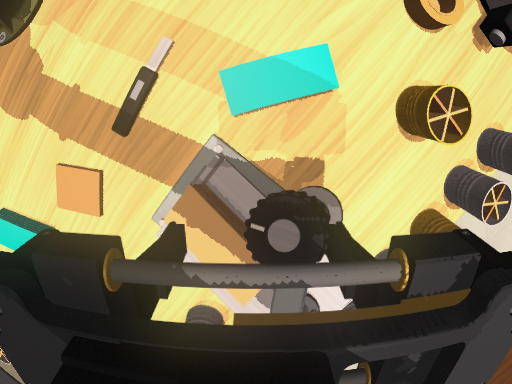

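The arm follows: the knob at (284,236) is riding on the trailing finger. I'm continuing to the stop.

Request:
step_arm(
  series=[
    {"travel":[0.016,-0.034,0.007],"twist":-0.018,"grip":1},
    {"travel":[0.027,-0.07,0.019],"twist":-0.037,"grip":1},
    {"travel":[0.037,-0.104,0.034],"twist":-0.056,"grip":1},
    {"travel":[0.045,-0.137,0.054],"twist":-0.074,"grip":1},
    {"travel":[0.052,-0.168,0.077],"twist":-0.091,"grip":1},
    {"travel":[0.056,-0.197,0.103],"twist":-0.109,"grip":1},
    {"travel":[0.059,-0.223,0.133],"twist":-0.126,"grip":1},
  ],
)

```text
t: 13.95
ee_pos: [0.5488, -0.0537, 0.2223]
ee_rot: [0.706, 0.026, 0.707, -0.024]
contact_force: [1.0, 5.8, -2.6]
finger_gap: 0.999
```

Run:
```python
from h import *
from bench import viewer
p=viewer.camera_params('wrist')
a=viewer.read_camera('wrist'); cv2.imwrite('pics/w11.png',a[:,:,::-1])
s,R=pose();print(s['ee_pos'],s['t'],s['finger_gap'],s['contact_force'],s['q'])
for th in(.1,.05,0): print(fproj(p,b2w([.205-.13*np.cos(th),.13*np.sin(th),.1825])))
for th,l in [(.1,.017),(.05,.017),(.02,.017),(0,.017),(0,.021),(0,0)]:
    tp,j=swingpose(th,l); d,t=rel(tp,j); print(th,d.round(3).tolist(),round(t,3))
```

```text
[ 0.54852175 -0.05735206  0.22204188] 14.0 1.0036642745815423 [-3.01381985  1.0972807   0.68718541] [ 0.82044819  0.17695633 -0.85298595  1.6307379   0.13519207  1.39818255
  1.45125104]
[279.7 232.5]
[268.8 232.7]
[257.9 233.3]
0.1 [0.001, 0.002, 0.001] 0.0
0.05 [0.002, -0.014, 0.003] -0.007
0.02 [0.002, -0.024, 0.005] -0.011
0 [0.002, -0.03, 0.006] -0.014
0 [0.002, -0.04, 0.007] -0.014
0 [0.002, 0.012, 0.002] -0.014
```

View pics/w11.png

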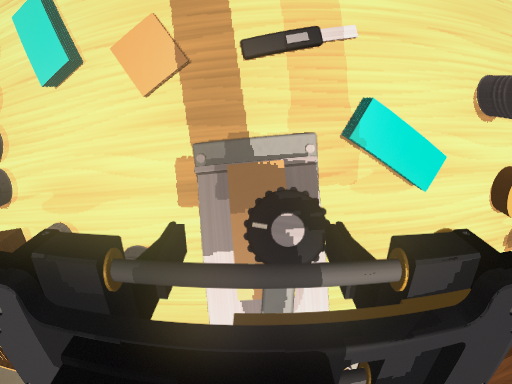

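Request:
step_arm(
  series=[
    {"travel":[0.002,-0.014,0.003],"twist":-0.007,"grip":1},
    {"travel":[0.002,-0.025,0.005],"twist":-0.014,"grip":1},
    {"travel":[0.002,-0.032,0.006],"twist":-0.014,"grip":1},
  ],
)

```text
t: 14.38
ee_pos: [0.5497, -0.0683, 0.2216]
ee_rot: [0.706, -0.005, 0.708, 0.006]
contact_force: [-1.1, 4.2, -2.4]
finger_gap: 1.004
```

Request:
step_arm(
  series=[
    {"travel":[0,-0.008,0],"twist":0,"grip":1},
    {"travel":[0,-0.012,0],"twist":0,"grip":1},
  ],
)

```text
t: 14.62
ee_pos: [0.5495, -0.0722, 0.2217]
ee_rot: [0.706, -0.005, 0.709, 0.006]
contact_force: [-1.3, 6.5, -2.6]
finger_gap: 1.0
```

Request:
step_arm(
  series=[
    {"travel":[0,-0.006,0],"twist":0,"grip":1},
    {"travel":[0,-0.01,0],"twist":0,"grip":1},
  ],
)

```text
t: 14.88
ee_pos: [0.5495, -0.0724, 0.2216]
ee_rot: [0.706, -0.004, 0.709, 0.009]
contact_force: [-1.3, 10.7, -3.5]
finger_gap: 1.002
```

Run:
```python
from h import *
from bench import viewer
p=viewer.camera_params('wrist')
a=viewer.read_camera('wrist'); cv2.imwrite('pics/w12.png',cv2.resize(a[120:270,150:370,::-1],None,fx=3.5,fy=3.5,interpolation=cv2.INTER_CUBIC))
s,R=pose();print(s['ee_pos'],s['t'],s['finger_gap'],s['contact_force'],s['q'])
for th in(.1,.05,0): print((fproj(p,b2w([.205-.13*np.cos(th),.13*np.sin(th),.1825]))-[150,120])*3.5)
for th,l in [(0,0)]:
    tp,j=swingpose(th,l); d,t=rel(tp,j); print(th,tp,d.round(4).tolist(),round(t,3))
```

```text
[ 0.5495512  -0.07233673  0.22155754] 14.925 0.998466494819579 [-1.47294601 10.21875227 -3.42010181] [ 0.84669053  0.1875845  -0.85275979  1.62279872  0.13553258  1.40047013
  1.56723017]
[565.25 397.95]
[528.15 395.85]
[490.7 395.5]
0 [ 0.54983988 -0.05256589  0.22131554] [0.001, 0.0494, 0.0016] -0.0
```

View pics/w12.png

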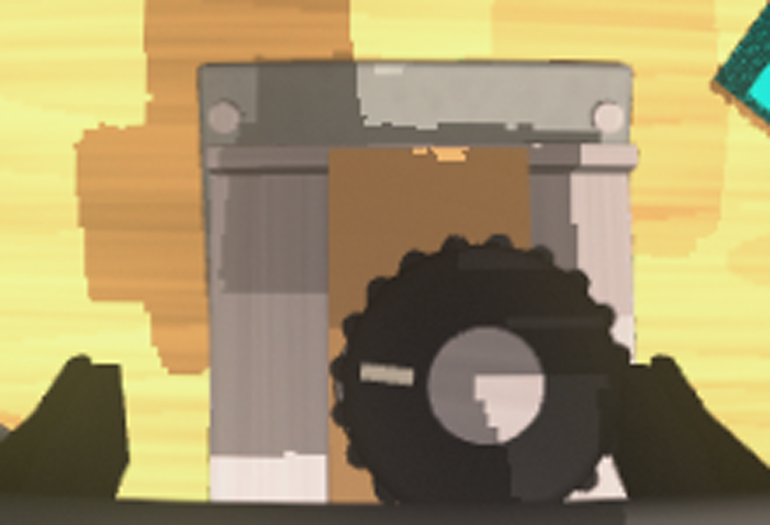

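Run:
```python
import cv2
a=cv2.imread('pics/w9.png'); cv2.imwrite('pics/w9c.png',cv2.resize(a[140:240,190:310],None,fx=6,fy=6,interpolation=cv2.INTER_CUBIC))
```

```text
(no output)
```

View pics/w9c.png

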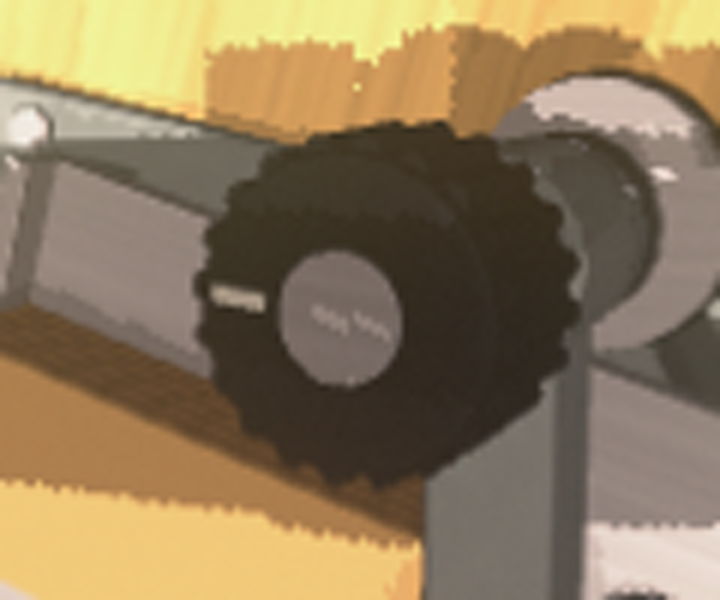

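```bash
cat >> h.py <<'E'
def knobmeas(p,disc,tick,bz):
    n=BR[:,2]; out=[]
    for uv in(disc,tick):
        c,d=fray(p,uv); X=c+d*(((O+n*bz)-c)@n)/(d@n); out.append(w2b(X))
    v=out[1]-out[0]; th=np.arctan2(out[0][1],.205-out[0][0])
    ang=np.arctan2(v[1],v[0])   # ccw from bed x, seen from above
    # relative to arm direction (post->screw) ; arm dir angle = pi - th
    return out[0].round(4), th.round(3), np.degrees(ang).round(1), np.degrees(ang-(np.pi-th)).round(1)%360
E
python3 - <<'E'
from h import *
from bench import viewer
p=viewer.camera_params('wrist'); s,R=pose()
K,Rc,t=P(p); C=-Rc.T@t
off=R.T@(C-s['ee_pos']); Rrel=Rc@R
def at(pos,q):
    w,x,y,z=q; R2=Ro.from_quat([x,y,z,w]).as_matrix(); Rc2=Rrel@R2.T; C2=pos+R2@off
    return dict(K=K,rvec=cv2.Rodrigues(Rc2)[0].ravel(),tvec=-Rc2@C2)
for bz in(.180,.1825,.184):
    print(knobmeas(at(np.array([.63482,.07445,.34986]),[.563,.427,.563,-.428]),(246.7,193),(229.7,189.7),bz), knobmeas(p,(289.1,230),(260.6,227.1),bz))
E
```

```text
(array([0.167 , 0.1237, 0.18  ]), np.float64(1.273), np.float64(-169.5), np.float64(83.5)) (array([ 0.0732, -0.0003,  0.18  ]), np.float64(-0.002), np.float64(-96.3), np.float64(83.5))
(array([0.168 , 0.1246, 0.1825]), np.float64(1.282), np.float64(-169.5), np.float64(84.0)) (array([ 0.0732, -0.0006,  0.1825]), np.float64(-0.004), np.float64(-96.3), np.float64(83.39999999999998))
(array([0.1686, 0.1251, 0.184 ]), np.float64(1.288), np.float64(-169.5), np.float64(84.30000000000001)) (array([ 0.0732, -0.0008,  0.184 ]), np.float64(-0.006), np.float64(-96.3), np.float64(83.30000000000001))
```

The arm is at its stop: the force rose to 10 N with no further motion and θ≈-0.003. The tick shows the knob did not turn during the swing. If the tick's zero points up the slope, knob ≈ 1.68 rad. To confirm that, I'll turn it back once to its top limit and then count from there.

Run:
```python
from h import *
tp,j=swingpose(0,0,.182,.014); tp=tp+np.array([-.001,-.0012,0])
d,t=rel(tp,41); print(tp,d.round(4),round(t,4),pose()[0]['q'][6])
```

```text
[ 0.54947371 -0.05375448  0.21995608] [0.0043 0.0464 0.0006] 0.1389 1.5672301686132803
```

Request:
step_arm(
  series=[
    {"travel":[0.004,0.046,0.0006],"twist":0.02,"grip":1},
    {"travel":[0.004,0.0464,0.0006],"twist":0.049,"grip":1},
    {"travel":[0.004,0.0464,0.0006],"twist":0.078,"grip":1},
    {"travel":[0.004,0.0464,0.0006],"twist":0.107,"grip":1},
    {"travel":[0.004,0.0464,0.0006],"twist":0.136,"grip":1},
    {"travel":[0.004,0.0464,0.0006],"twist":0.139,"grip":0},
    {"travel":[0.004,0.0464,0.0006],"twist":0.139,"grip":0},
    {"travel":[0.004,0.0464,0.0006],"twist":0.139,"grip":0},
  ],
  squeeze=12,
)

```text
t: 15.92
ee_pos: [0.5496, -0.0542, 0.2203]
ee_rot: [0.641, 0.295, 0.646, -0.292]
contact_force: [-0.6, -0.1, -0.2]
finger_gap: 0.742
```

Run:
```python
from h import *
s,R=pose();print(s['ee_pos'],s['t'],s['finger_gap']*87,s['contact_force'],s['wrist_torque'],s['q'][6])
tp,j=swingpose(0,0,.182,.014); tp=tp+np.array([-.001,-.0012,0])
d,t=rel(tp,141); print(tp,d.round(4),round(t,4))
```

```text
[ 0.5496369  -0.05424181  0.22027064] 15.925 64.59275997709808 [-0.56852881 -0.06888825 -0.15982705] [ 0.06867517 -0.11676937  0.05361814] 0.6802904473358232
[ 0.54947371 -0.05375448  0.21995608] [ 0.0008  0.0005 -0.0012] -0.2777
```

Request:
step_arm(
  series=[
    {"travel":[0,0,0],"twist":0,"grip":0},
    {"travel":[0,0,0],"twist":-0.028,"grip":0},
    {"travel":[0,0,0],"twist":-0.056,"grip":0},
    {"travel":[0,0,0],"twist":-0.084,"grip":0},
    {"travel":[0,0,0],"twist":-0.112,"grip":0},
  ],
)

```text
t: 16.55
ee_pos: [0.55, -0.0531, 0.2219]
ee_rot: [0.704, 0.053, 0.706, -0.049]
contact_force: [0.3, 1.3, 1.2]
finger_gap: 0.541
```

Run:
```python
from h import *
from bench import viewer
p=viewer.camera_params('wrist')
a=viewer.read_camera('wrist'); cv2.imwrite('pics/w13.png',cv2.resize(a[120:270,150:370,::-1],None,fx=3.5,fy=3.5,interpolation=cv2.INTER_CUBIC))
np.save('p13.npy',p,allow_pickle=True)
s,R=pose();print(s['ee_pos'],s['t'],s['finger_gap']*87,s['contact_force'],s['wrist_torque'],s['q'][6])
```

```text
[ 0.55057355 -0.05338685  0.22141636] 16.6 47.94387175200435 [ 0.59358143 -0.70016412  3.11020794] [ 0.2401832  -0.41615059  0.21153983] 1.3820777907304005
```

View pics/w13.png

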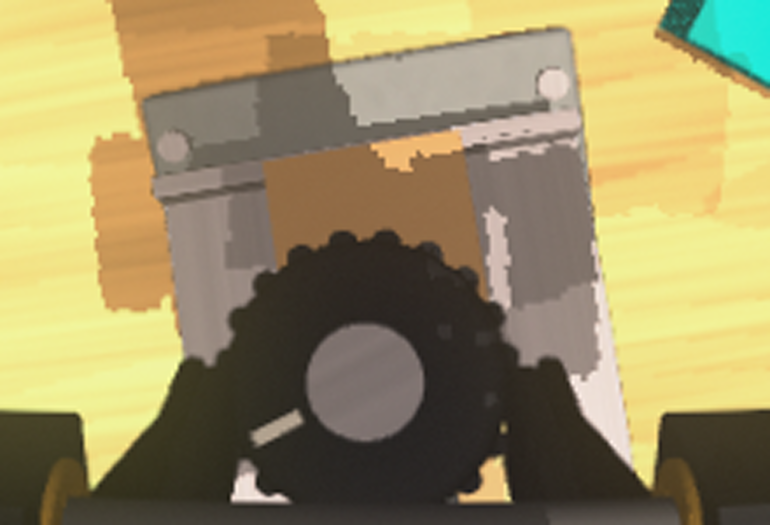

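```bash
cat >> h.py <<'E'
def cm(p,d,t,bz=.182,x0=150,y0=120,f=3.5): return knobmeas(p,(x0+d[0]/f,y0+d[1]/f),(x0+t[0]/f,y0+t[1]/f),bz)
E
python3 - <<'E'
from h import *
p=np.load('p13.npy',allow_pickle=True).item(); print(cm(p,(365,382),(277,427)))
E
```

```text
(array([ 0.0733, -0.001 ,  0.182 ]), np.float64(-0.007), np.float64(-71.2), np.float64(108.30000000000001))
```

Request:
step_arm(
  series=[
    {"travel":[0,0,0],"twist":-0.028,"grip":0},
    {"travel":[0,0,0],"twist":-0.056,"grip":0},
    {"travel":[0,0,0],"twist":-0.084,"grip":0},
    {"travel":[0,0,0],"twist":-0.112,"grip":0},
    {"travel":[0,0,0],"twist":-0.14,"grip":0},
    {"travel":[0,0,0],"twist":-0.16,"grip":0},
  ],
  squeeze=15,
)

```text
t: 17.35
ee_pos: [0.552, -0.0555, 0.2244]
ee_rot: [0.643, -0.297, 0.64, 0.298]
contact_force: [-2.1, -4.0, 15.3]
finger_gap: 0.371
```

Run:
```python
from h import *
from bench import viewer
p=viewer.camera_params('wrist')
a=viewer.read_camera('wrist'); cv2.imwrite('pics/w14.png',cv2.resize(a[120:270,150:370,::-1],None,fx=3.5,fy=3.5,interpolation=cv2.INTER_CUBIC))
np.save('p14.npy',p,allow_pickle=True)
s,R=pose();print(s['ee_pos'],s['t'],s['finger_gap']*87,s['contact_force'],s['wrist_torque'],s['q'][6]); plan(s['ee_pos'],91)
```

```text
[ 0.55215196 -0.055656    0.22448268] 17.4 31.342142761542597 [-2.39923764 -4.01620816 15.37779806] [-0.4225046   0.63874749  0.18456827] 2.367605809565809
travel [0. 0. 0.] twist 0.1359 jawcur 139.91 q7 2.368
```

View pics/w14.png

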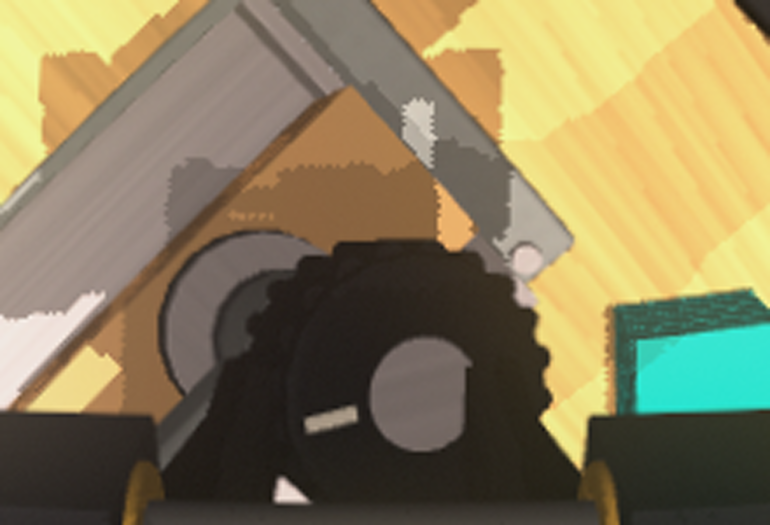

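Run:
```python
from h import *
p=np.load('p14.npy',allow_pickle=True).item(); print(cm(p,(428,394),(331,419)),cm(p,(428,394),(331,419),.184))
```

```text
(array([0.0721, 0.0007, 0.182 ]), np.float64(0.006), np.float64(-33.1), np.float64(147.2)) (array([ 0.0724, -0.    ,  0.184 ]), np.float64(-0.0), np.float64(-33.1), np.float64(146.8))
```

Run:
```python
from h import *
tp,j=swingpose(0,0,.1835,.020); tp=tp+np.array([-.001,-.0012,0])
d,t=rel(tp,66); print(tp,d.round(4),round(t,4))
```

```text
[ 0.55137518 -0.05372025  0.21587769] [0.0215 0.0046 0.0024] 0.2053
```

Request:
step_arm(
  series=[
    {"travel":[0,0,0],"twist":0,"grip":1},
    {"travel":[0,0.0046,0.0024],"twist":0.02,"grip":1},
    {"travel":[0.01,0.0046,0.0024],"twist":0.049,"grip":1},
    {"travel":[0.02,0.0046,0.0024],"twist":0.078,"grip":1},
    {"travel":[0.0215,0.0046,0.0024],"twist":0.107,"grip":1},
    {"travel":[0.0215,0.0046,0.0024],"twist":0.136,"grip":1},
    {"travel":[0.0215,0.0046,0.0024],"twist":0.165,"grip":1},
    {"travel":[0.0215,0.0046,0.0024],"twist":0.194,"grip":0.7},
    {"travel":[0.0215,0.0046,0.0024],"twist":0.205,"grip":0},
    {"travel":[0.0215,0.0046,0.0024],"twist":0.205,"grip":0},
  ],
  squeeze=25,
)

```text
t: 18.65
ee_pos: [0.5565, -0.0517, 0.2311]
ee_rot: [0.698, 0.148, 0.685, -0.146]
contact_force: [-15.5, 1.3, 62.1]
finger_gap: 0.743
```

Request:
step_arm(
  series=[
    {"travel":[0,0,0],"twist":0,"grip":0},
    {"travel":[0,0,0],"twist":0,"grip":0},
    {"travel":[0,0,0],"twist":-0.028,"grip":0},
    {"travel":[0,0,0],"twist":-0.056,"grip":0},
  ],
)

```text
t: 19.15
ee_pos: [0.5596, -0.0519, 0.2323]
ee_rot: [0.716, 0.023, 0.698, -0.022]
contact_force: [4.9, 0.0, 5.5]
finger_gap: 0.289
```

```bash
cat > look.py <<'E'
import sys
from h import *
from bench import viewer
n=sys.argv[1]
p=viewer.camera_params('wrist')
a=viewer.read_camera('wrist'); cv2.imwrite(f'pics/{n}.png',cv2.resize(a[120:270,150:370,::-1],None,fx=3.5,fy=3.5,interpolation=cv2.INTER_CUBIC))
np.save(f'p{n}.npy',p,allow_pickle=True)
s,R=pose();print(s['ee_pos'],s['t'],s['finger_gap']*87,s['contact_force'].round(1),s['wrist_torque'].round(2),s['q'][6].round(3)); plan(s['ee_pos'],91)
E
python3 look.py w15
```

```text
[ 0.55891011 -0.0519845   0.23178282] 19.2 20.703265043232758 [2.6 0.7 6.6] [ 0.36 -0.66 -0.07] 1.461
travel [0. 0. 0.] twist -0.0118 jawcur 86.74 q7 1.461
```

View pics/w15.png

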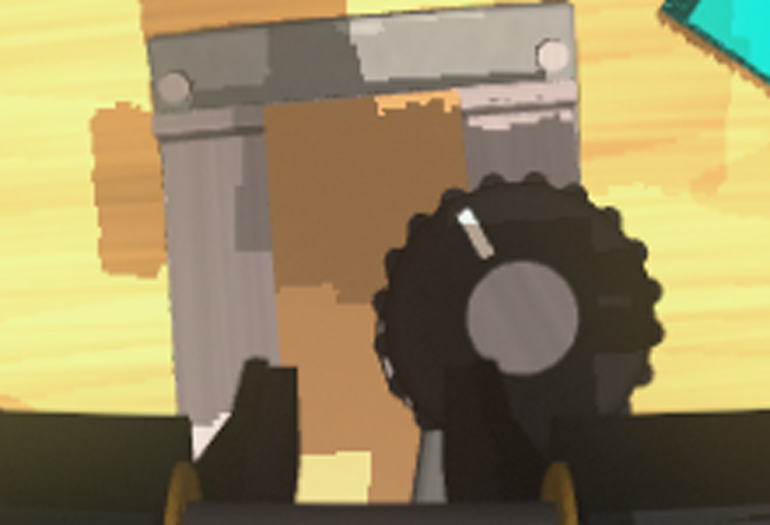

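The finger had ridden onto the knob top in the oblique grip, and my descent pressed on it (62 N at the wrist, through the fingertips). That also pushed the arm off its stop. I'm lifting clear and re-measuring.

Request:
step_arm(
  series=[
    {"travel":[-0.03,0,0],"twist":0,"grip":0.3},
    {"travel":[-0.15,0,0],"twist":-0.012,"grip":1},
    {"travel":[-0.25,0,0],"twist":-0.012,"grip":1},
    {"travel":[-0.25,0,0],"twist":-0.012,"grip":1},
  ],
  squeeze=15,
)

```text
t: 19.7
ee_pos: [0.5575, -0.0521, 0.334]
ee_rot: [0.717, -0.006, 0.697, 0.006]
contact_force: [0.5, 0.4, 0.0]
finger_gap: 0.554
```

```bash
python3 look.py w16
python3 - <<'E'
from h import *
from bench import viewer
im=viewer.read_camera('scene'); cv2.imwrite("pics/s16.png",cv2.resize(im[150:290,140:330,::-1],None,fx=4,fy=4))
E
```

```text
[ 0.55659561 -0.05222692  0.33199889] 19.75 52.28019861799402 [ 0.2 -0.1 -0.6] [ 0.08 -0.07  0.06] 1.554
travel [0. 0. 0.] twist -0.0 jawcur 90.99 q7 1.554
```

View pics/w16.png

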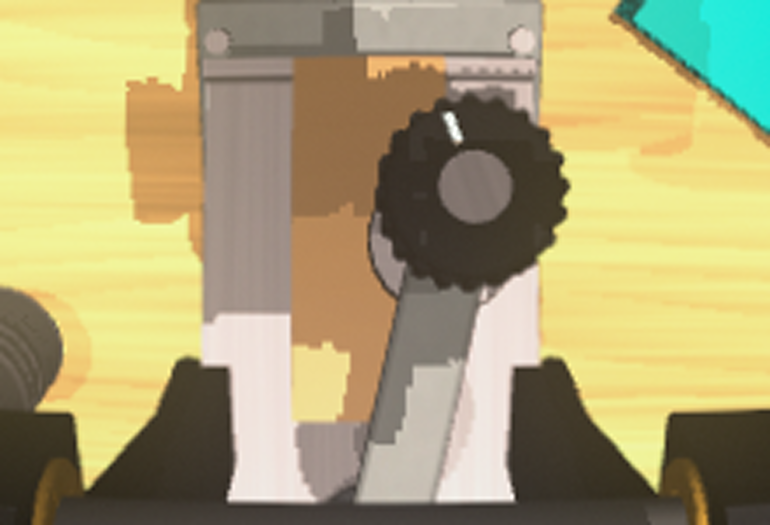

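View pics/s16.png

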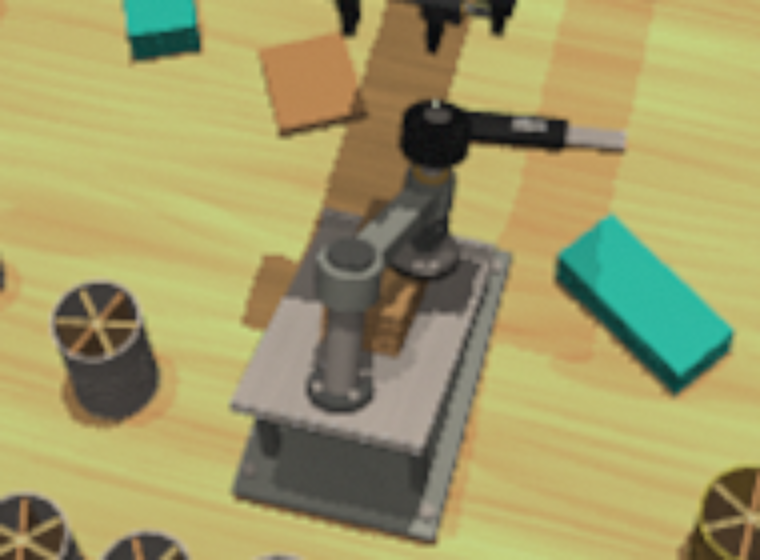

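Run:
```python
from h import *
p=np.load('pw16.npy',allow_pickle=True).item()
for bz in(.180,.182,.184): print(cm(p,(476,186),(453,127),bz))
s,R=pose(); print(R.round(3))
for th,l in [(.25,0),(.25,.006),(.25,.017),(.15,.017),(.07,.017),(0,.017),(0,.022)]:
    tp,j=swingpose(th,l,.1825,.013); d,t=rel(tp,j); print(th,tp.round(4),d.round(3).tolist(),round(t,3))
```

```text
(array([0.0763, 0.0288, 0.18  ]), np.float64(0.22), np.float64(-159.7), np.float64(32.89999999999998))
(array([0.0767, 0.0285, 0.182 ]), np.float64(0.219), np.float64(-159.7), np.float64(32.80000000000001))
(array([0.077 , 0.0283, 0.184 ]), np.float64(0.218), np.float64(-159.7), np.float64(32.80000000000001))
[[ 0.022 -0.018  1.   ]
 [ 0.001  1.     0.018]
 [-1.     0.     0.022]]
0.25 [ 0.5529 -0.0203  0.223 ] [0.269, 0.08, -0.012] 0.036
0.25 [ 0.5517 -0.0262  0.223 ] [0.269, 0.065, -0.016] 0.036
0.25 [ 0.5494 -0.037   0.223 ] [0.269, 0.039, -0.022] 0.036
0.15 [ 0.5488 -0.05    0.2219] [0.272, 0.006, -0.024] 0.022
0.07 [ 0.5492 -0.0605  0.2215] [0.273, -0.02, -0.023] 0.01
0 [ 0.5501 -0.0696  0.2213] [0.273, -0.043, -0.021] -0.0
0 [ 0.5502 -0.0746  0.2213] [0.273, -0.055, -0.021] -0.0
```

Request:
step_arm(
  series=[
    {"travel":[0,0.07,-0.016],"twist":0.02,"grip":1},
    {"travel":[0.1,0.07,-0.016],"twist":0.03,"grip":1},
    {"travel":[0.22,0.07,-0.016],"twist":0.03,"grip":1},
    {"travel":[0.27,0.07,-0.016],"twist":0.03,"grip":1},
    {"travel":[0.27,0.039,-0.022],"twist":0.03,"grip":1},
    {"travel":[0.272,0.01,-0.024],"twist":0.022,"grip":1},
    {"travel":[0.273,-0.015,-0.023],"twist":0.01,"grip":1},
    {"travel":[0.273,-0.036,-0.021],"twist":0,"grip":1},
    {"travel":[0.273,-0.05,-0.021],"twist":0,"grip":1},
    {"travel":[0.273,-0.056,-0.021],"twist":0,"grip":1},
  ],
)

```text
t: 21.05
ee_pos: [0.5497, -0.0724, 0.221]
ee_rot: [0.714, -0.005, 0.7, 0.008]
contact_force: [-0.7, 9.5, -3.5]
finger_gap: 1.0
```

```bash
python3 look.py w17
python3 - <<'E'
from h import *
tp,j=swingpose(0,0,.182,.017); tp=tp+np.array([-.001,-.0014,0])
print(rel(tp,91),rel(tp,121))
E
```

```text
[ 0.54978996 -0.07225602  0.22105755] 21.1 86.90135511978028 [-1.1  7.9 -2.6] [ 1.57  0.08 -0.02] 1.584
travel [0. 0. 0.] twist 0.0 jawcur 91.02 q7 1.584
(array([0.00982585, 0.04571702, 0.00298724]), np.float64(4.238799867306082e-05)) (array([0.00982585, 0.04571702, 0.00298724]), np.float64(-0.08329094533466028))
```

View pics/w17.png

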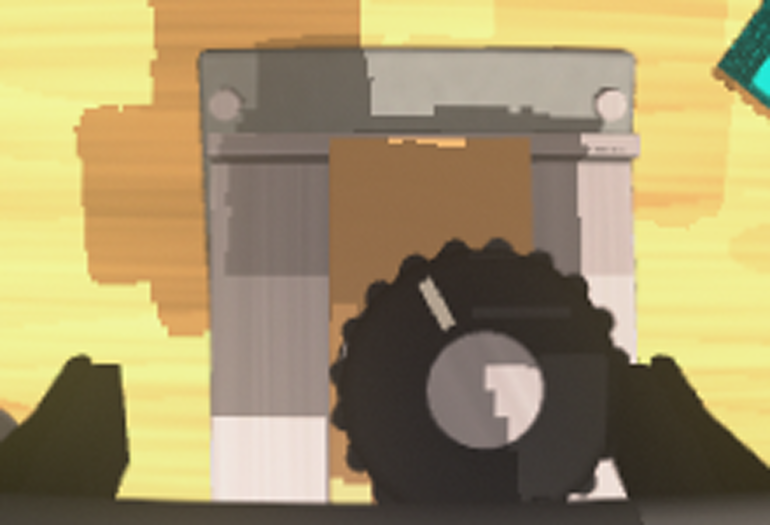

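The arm is back on its stop at the same contact position (y -0.0724), with the block unmoved. The tick now reads 33° relative to the arm, and knob ≈ 180°−33° = 2.57 rad. Since I have already seen it at 147°, the error is bounded to about −0.6/+0.3 rad. I'll turn clockwise in short strokes (±33°) with a deeper, firmer grip.

Request:
step_arm(
  series=[
    {"travel":[0.005,0.04,0.003],"twist":0,"grip":1},
    {"travel":[0.0098,0.0457,0.003],"twist":-0.029,"grip":1},
    {"travel":[0.0098,0.0457,0.003],"twist":-0.058,"grip":0.9},
    {"travel":[0.0098,0.0457,0.003],"twist":-0.085,"grip":0.8},
    {"travel":[0.0098,0.0457,0.003],"twist":-0.092,"grip":0},
    {"travel":[0.0098,0.0457,0.003],"twist":-0.092,"grip":0},
    {"travel":[0.0098,0.0457,0.003],"twist":-0.092,"grip":0},
  ],
  squeeze=20,
)

```text
t: 21.98
ee_pos: [0.5494, -0.0514, 0.2174]
ee_rot: [0.683, -0.207, 0.669, 0.208]
contact_force: [-3.4, 1.6, 2.3]
finger_gap: 0.558
```

Request:
step_arm(
  series=[
    {"travel":[0,0,0],"twist":0.028,"grip":0},
    {"travel":[0,0,0],"twist":0.056,"grip":0},
    {"travel":[0,0,0],"twist":0.084,"grip":0},
  ],
)

```text
t: 22.35
ee_pos: [0.5501, -0.0523, 0.2174]
ee_rot: [0.714, -0.019, 0.7, 0.024]
contact_force: [0.5, -3.0, -0.3]
finger_gap: 0.558
```

```bash
python3 look.py w18
```

```text
[ 0.55019055 -0.05246208  0.21736932] 22.4 48.90746835722456 [ 3.4 -0.7 -1.8] [ 0.05 -0.59  0.12] 1.585
travel [0. 0. 0.] twist 0.0061 jawcur 93.19 q7 1.585
```

View pics/w18.png

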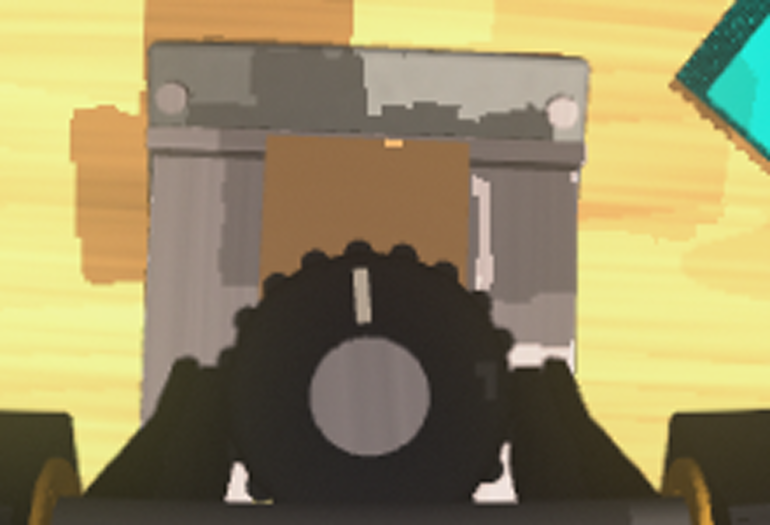

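Request:
step_arm(
  series=[
    {"travel":[0,0,0],"twist":0.028,"grip":0},
    {"travel":[0,0,0],"twist":0.056,"grip":0},
    {"travel":[0,0,0],"twist":0.084,"grip":0},
    {"travel":[0,0,0],"twist":0.1,"grip":0},
  ],
)

```text
t: 22.9
ee_pos: [0.5499, -0.0531, 0.2188]
ee_rot: [0.684, 0.204, 0.672, -0.197]
contact_force: [-3.8, -1.1, 7.8]
finger_gap: 0.517
```

```bash
python3 look.py w19;  python3 - <<'E'
from h import *
p=np.load('pw18.npy',allow_pickle=True).item(); print(cm(p,(370,396),(362,296)))
E
```

```text
[ 0.54997972 -0.05219552  0.21915305] 22.95 41.82705250772764 [-5.7  7.4 16.6] [ 0.96  1.48 -0.48] 0.962
travel [0. 0. 0.] twist -0.0948 jawcur 56.88 q7 0.962
(array([ 0.0732, -0.0008,  0.182 ]), np.float64(-0.006), np.float64(-173.3), np.float64(6.399999999999977))
```

View pics/w19.png

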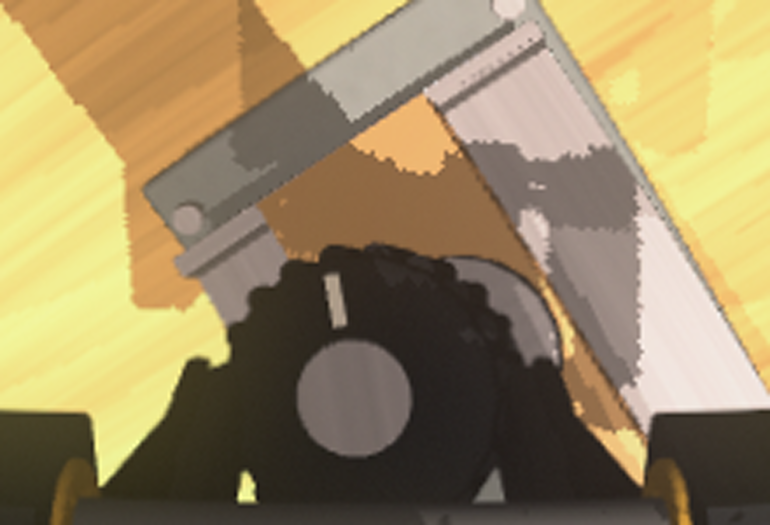

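Run:
```python
from h import *
p=np.load('pw19.npy',allow_pickle=True).item(); print(cm(p,(354,398),(335,302),.180))
tp,j=swingpose(0,0,.180,.025); tp=tp+np.array([-.001,-.0012,0])
print(tp,rel(tp,118))
```

```text
(array([ 0.0733, -0.001 ,  0.18  ]), np.float64(-0.007), np.float64(159.8), np.float64(339.4))
[ 0.55496685 -0.05365559  0.20817408] (array([0.02766049, 0.00332635, 0.01208162]), np.float64(-0.1697824422261117))
```

Request:
step_arm(
  series=[
    {"travel":[0,0,0],"twist":0,"grip":1},
    {"travel":[0,0.003,0.004],"twist":-0.01,"grip":1},
    {"travel":[0,0.0033,0.008],"twist":-0.039,"grip":1},
    {"travel":[0,0.0033,0.012],"twist":-0.068,"grip":1},
    {"travel":[0.005,0.0033,0.012],"twist":-0.097,"grip":1},
    {"travel":[0.02,0.0033,0.012],"twist":-0.126,"grip":1},
    {"travel":[0.0277,0.0033,0.012],"twist":-0.155,"grip":0.8},
    {"travel":[0.0277,0.0033,0.012],"twist":-0.17,"grip":0.8},
  ],
)

```text
t: 23.95
ee_pos: [0.5548, -0.0539, 0.2081]
ee_rot: [0.693, -0.173, 0.678, 0.174]
contact_force: [-0.1, -0.6, 1.1]
finger_gap: 0.856
```

Request:
step_arm(
  series=[
    {"travel":[0,0,0],"twist":0,"grip":0},
    {"travel":[0,0,0],"twist":0,"grip":0},
    {"travel":[0,0,0],"twist":0.028,"grip":0},
    {"travel":[0,0,0],"twist":0.056,"grip":0},
    {"travel":[0,0,0],"twist":0.084,"grip":0},
    {"travel":[0,0,0],"twist":0.112,"grip":0},
    {"travel":[0,0,0],"twist":0.14,"grip":0},
    {"travel":[0,0,0],"twist":0.15,"grip":0},
  ],
)

```text
t: 24.95
ee_pos: [0.5537, -0.0548, 0.2079]
ee_rot: [0.695, 0.161, 0.684, -0.155]
contact_force: [-4.8, -3.3, 3.0]
finger_gap: 0.583
```

```bash
python3 look.py w20
```

```text
[ 0.55365741 -0.05485481  0.20796016] 25.0 50.92064953491356 [-4.6 -2.9  1.2] [0.21 0.47 0.36] 1.078
travel [0. 0. 0.] twist -0.0748 jawcur 64.07 q7 1.078
```

View pics/w20.png

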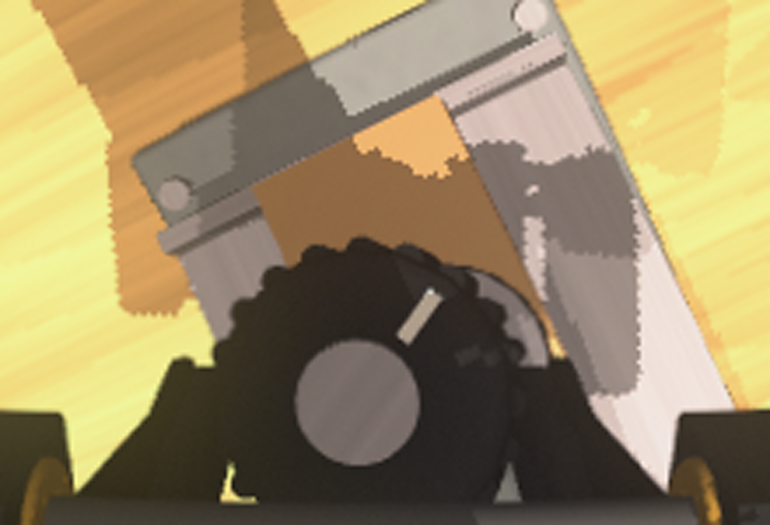

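Run:
```python
from h import *
p=np.load('pw20.npy',allow_pickle=True).item(); print(cm(p,(357,402),(419,315),.180))
tp,j=swingpose(0,0,.179,.025); tp=tp+np.array([-.001,-.0012,0])
print(tp,rel(tp,126))
```

```text
(array([ 0.0733, -0.0008,  0.18  ]), np.float64(-0.006), np.float64(119.4), np.float64(299.1))
[ 0.5553894  -0.05364799  0.20726777] (array([0.0018152 , 0.00458703, 0.00255187]), np.float64(-0.17201825075831867))
```

The deeper grip holds well (gap 51 mm, low forces). The tick reads 299°, so k ≈ 4.20. I'm repeating with longer strokes.

Request:
step_arm(
  series=[
    {"travel":[0,0,0],"twist":0,"grip":1},
    {"travel":[0.001,0.0045,0.0025],"twist":-0.025,"grip":1},
    {"travel":[0.0018,0.0045,0.0025],"twist":-0.054,"grip":1},
    {"travel":[0.0018,0.0045,0.0025],"twist":-0.083,"grip":1},
    {"travel":[0.0018,0.0045,0.0025],"twist":-0.112,"grip":1},
    {"travel":[0.0018,0.0045,0.0025],"twist":-0.141,"grip":0.9},
    {"travel":[0.0018,0.0045,0.0025],"twist":-0.17,"grip":0.8},
    {"travel":[0.0018,0.0045,0.0025],"twist":-0.186,"grip":0},
    {"travel":[0.0018,0.0045,0.0025],"twist":-0.186,"grip":0},
    {"travel":[0.0018,0.0045,0.0025],"twist":-0.186,"grip":0},
  ],
  squeeze=22,
)

```text
t: 26.25
ee_pos: [0.5526, -0.0502, 0.207]
ee_rot: [0.667, -0.246, 0.658, 0.249]
contact_force: [-7.4, 4.8, 3.6]
finger_gap: 0.594
```

Request:
step_arm(
  series=[
    {"travel":[0,0,0],"twist":0.028,"grip":0},
    {"travel":[0,0,0],"twist":0.056,"grip":0},
    {"travel":[0,0,0],"twist":0.084,"grip":0},
    {"travel":[0,0,0],"twist":0.112,"grip":0},
    {"travel":[0,0,0],"twist":0.14,"grip":0},
    {"travel":[0,0,0],"twist":0.168,"grip":0},
    {"travel":[0,0,0],"twist":0.196,"grip":0},
    {"travel":[0,0,0],"twist":0.21,"grip":0},
  ],
)

```text
t: 27.25
ee_pos: [0.5523, -0.0515, 0.2073]
ee_rot: [0.677, 0.216, 0.672, -0.209]
contact_force: [-5.6, -3.5, 5.8]
finger_gap: 0.58
```

```bash
python3 look.py w21
```

```text
[ 0.55218637 -0.05145072  0.20743673] 27.3 50.81388063674901 [-4.3 -3.3  3.6] [0.13 0.32 0.29] 0.916
travel [0. 0. 0.] twist -0.1002 jawcur 54.92 q7 0.916
```

View pics/w21.png

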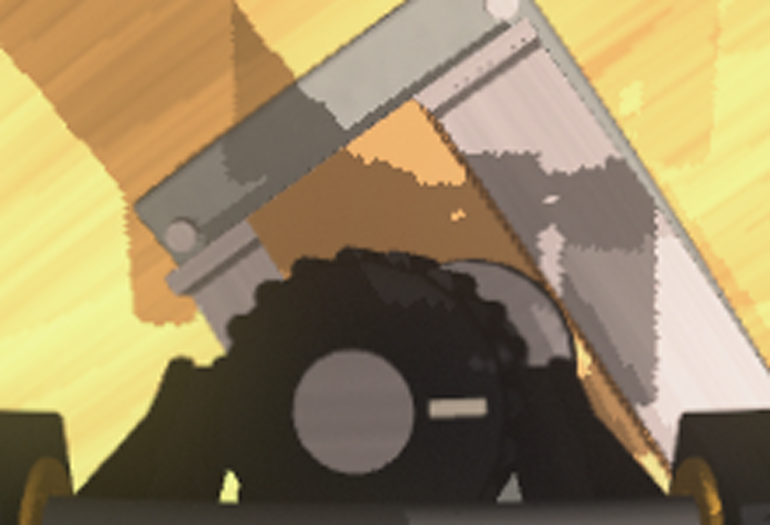

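Run:
```python
from h import *
p=np.load('pw21.npy',allow_pickle=True).item(); print(cm(p,(354,412),(458,407),.178))
tp,j=swingpose(0,0,.1775,.025); tp=tp+np.array([-.0022,-.0012,0])
print(tp,rel(tp,131))
```

```text
(array([0.0735, 0.0021, 0.178 ]), np.float64(0.016), np.float64(60.4), np.float64(241.3))
[ 0.55482323 -0.05363658  0.20590831] (array([ 0.00384603, -0.00072456,  0.0085207 ]), np.float64(-0.21133391254517686))
```

Run:
```python
from h import *
print(rel([.5525,-.0545,.206],131))
```

```text
(array([ 0.00354823, -0.00582627,  0.00500936]), np.float64(-0.21133391254517686))
```

Request:
step_arm(
  series=[
    {"travel":[0,0,0],"twist":0,"grip":1},
    {"travel":[0.003,-0.0058,0.005],"twist":-0.028,"grip":1},
    {"travel":[0.0035,-0.0058,0.005],"twist":-0.057,"grip":1},
    {"travel":[0.0035,-0.0058,0.005],"twist":-0.086,"grip":1},
    {"travel":[0.0035,-0.0058,0.005],"twist":-0.115,"grip":1},
    {"travel":[0.0035,-0.0058,0.005],"twist":-0.144,"grip":1},
    {"travel":[0.0035,-0.0058,0.005],"twist":-0.173,"grip":0.8},
    {"travel":[0.0035,-0.0058,0.005],"twist":-0.202,"grip":0.7},
    {"travel":[0.0035,-0.0058,0.005],"twist":-0.211,"grip":0},
    {"travel":[0.0035,-0.0058,0.005],"twist":-0.211,"grip":0},
  ],
)

```text
t: 28.55
ee_pos: [0.5503, -0.052, 0.2056]
ee_rot: [0.665, -0.244, 0.66, 0.25]
contact_force: [-8.6, 4.3, 4.6]
finger_gap: 0.631
```

Request:
step_arm(
  series=[
    {"travel":[0,0,0],"twist":0,"grip":0},
    {"travel":[0,0,0],"twist":0.028,"grip":0},
    {"travel":[0,0,0],"twist":0.056,"grip":0},
    {"travel":[0,0,0],"twist":0.084,"grip":0},
    {"travel":[0,0,0],"twist":0.112,"grip":0},
    {"travel":[0,0,0],"twist":0.14,"grip":0},
    {"travel":[0,0,0],"twist":0.168,"grip":0},
    {"travel":[0,0,0],"twist":0.196,"grip":0},
    {"travel":[0,0,0],"twist":0.212,"grip":0},
  ],
)

```text
t: 29.68
ee_pos: [0.55, -0.0512, 0.206]
ee_rot: [0.673, 0.221, 0.673, -0.213]
contact_force: [-6.8, 0.2, 5.8]
finger_gap: 0.582
```

```bash
python3 look.py w22
```

```text
[ 0.54990044 -0.05123952  0.20610884] 29.725 50.53701063979071 [-5.6 -0.4  4. ] [0.82 0.54 0.3 ] 0.906
travel [0. 0. 0.] twist -0.1024 jawcur 54.12 q7 0.906
```

View pics/w22.png

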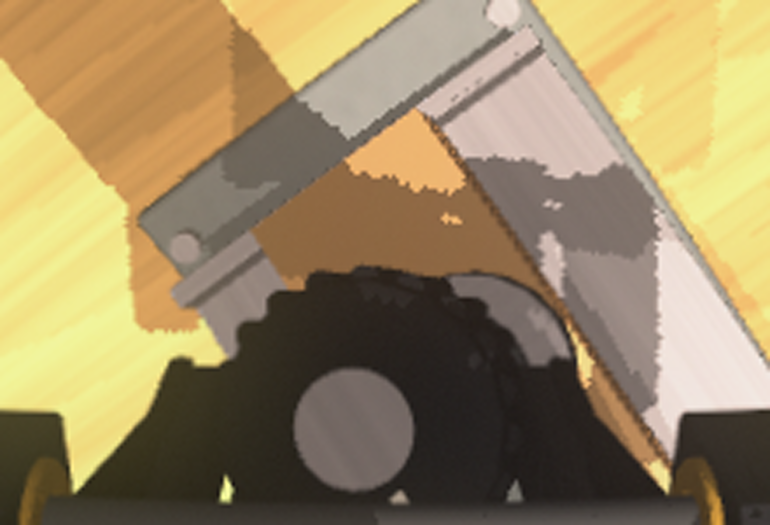

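Run:
```python
from h import *
p=np.load('pw22.npy',allow_pickle=True).item(); print(cm(p,(354,430),(402,517),.177))
print(rel([.5505,-.0525,.2048],91),rel([.5505,-.0545,.2048],131), rel([.5505,-.0735,.2048],91))
```

```text
(array([0.0735, 0.0004, 0.177 ]), np.float64(0.003), np.float64(-4.7), np.float64(175.5))
(array([ 0.00324322, -0.00170946,  0.00307289]), np.float64(-0.1024369593276843)) (array([ 0.00318986, -0.0057606 ,  0.00600298]), np.float64(-0.21354807043879542)) (array([ 0.00268287, -0.04424645,  0.03383879]), np.float64(-0.1024369593276843))
```

Tick ≈175°, so k≈6.36. Before the pad touches the block, I'll press the arm back onto its stop, then carry on.

Request:
step_arm(
  series=[
    {"travel":[0,0,0],"twist":0,"grip":1},
    {"travel":[0.003,-0.0017,0.003],"twist":-0.028,"grip":1},
    {"travel":[0.003,-0.0017,0.003],"twist":-0.057,"grip":1},
    {"travel":[0.003,-0.0017,0.003],"twist":-0.086,"grip":1},
    {"travel":[0.003,-0.022,0.017],"twist":-0.102,"grip":1},
    {"travel":[0.003,-0.038,0.029],"twist":-0.102,"grip":1},
    {"travel":[0.003,-0.045,0.034],"twist":-0.102,"grip":1},
    {"travel":[0.003,-0.047,0.0355],"twist":-0.102,"grip":1},
  ],
)

```text
t: 30.72
ee_pos: [0.5507, -0.0714, 0.2045]
ee_rot: [0.708, 0.0, 0.706, 0.011]
contact_force: [-0.0, 7.2, -1.2]
finger_gap: 0.999
```

```bash
python3 look.py w23
python3 - <<'E'
from h import *
print(rel([.5505,-.0538,.2048],131))
E
```

```text
[ 0.55070758 -0.07133241  0.20448566] 30.775 87.42273194478746 [ 0.3  6.2 -1.6] [ 1.4  -0.18 -0.  ] 1.572
travel [0. 0. 0.] twist -0.0004 jawcur 90.87 q7 1.572
(array([-0.00012442,  0.04384073,  0.00014508]), np.float64(-0.11147962468019798))
```

View pics/w23.png

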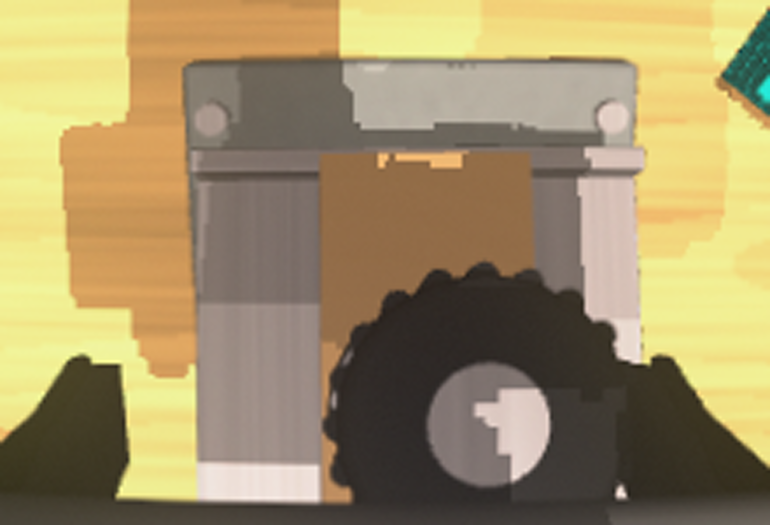

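Request:
step_arm(
  series=[
    {"travel":[0,0.043,0],"twist":0,"grip":1},
    {"travel":[0,0.0438,0],"twist":-0.028,"grip":1},
    {"travel":[0,0.0438,0],"twist":-0.057,"grip":0.9},
    {"travel":[0,0.0438,0],"twist":-0.086,"grip":0.8},
    {"travel":[0,0.0438,0],"twist":-0.111,"grip":0.7},
    {"travel":[0,0.0438,0],"twist":-0.111,"grip":0},
    {"travel":[0,0.0438,0],"twist":-0.111,"grip":0},
    {"travel":[0,0.0438,0],"twist":-0.111,"grip":0},
  ],
)

```text
t: 31.78
ee_pos: [0.55, -0.0527, 0.2048]
ee_rot: [0.666, -0.241, 0.66, 0.251]
contact_force: [-2.0, 2.7, 0.9]
finger_gap: 0.595
```

Request:
step_arm(
  series=[
    {"travel":[0,0,0],"twist":0.028,"grip":0},
    {"travel":[0,0,0],"twist":0.056,"grip":0},
    {"travel":[0,0,0],"twist":0.084,"grip":0},
    {"travel":[0,0,0],"twist":0.112,"grip":0},
    {"travel":[0,0,0],"twist":0.14,"grip":0},
    {"travel":[0,0,0],"twist":0.168,"grip":0},
    {"travel":[0,0,0],"twist":0.196,"grip":0},
    {"travel":[0,0,0],"twist":0.212,"grip":0},
  ],
)

```text
t: 32.78
ee_pos: [0.5498, -0.052, 0.2054]
ee_rot: [0.672, 0.223, 0.674, -0.211]
contact_force: [-4.5, 1.0, 4.5]
finger_gap: 0.582
```

```bash
python3 look.py w24
python3 - <<'E'
from h import *
p=np.load('pw23.npy',allow_pickle=True).item(); print(cm(p,(489,424),(502,517),.176))
E
```

```text
[ 0.54979415 -0.05206307  0.20537865] 32.825 50.88271378936421 [-5.1  0.3  4.6] [1.08 0.38 0.3 ] 0.912
travel [0. 0. 0.] twist -0.1026 jawcur 54.07 q7 0.912
(array([ 0.0732, -0.0007,  0.176 ]), np.float64(-0.006), np.float64(7.5), np.float64(187.2))
```

View pics/w24.png

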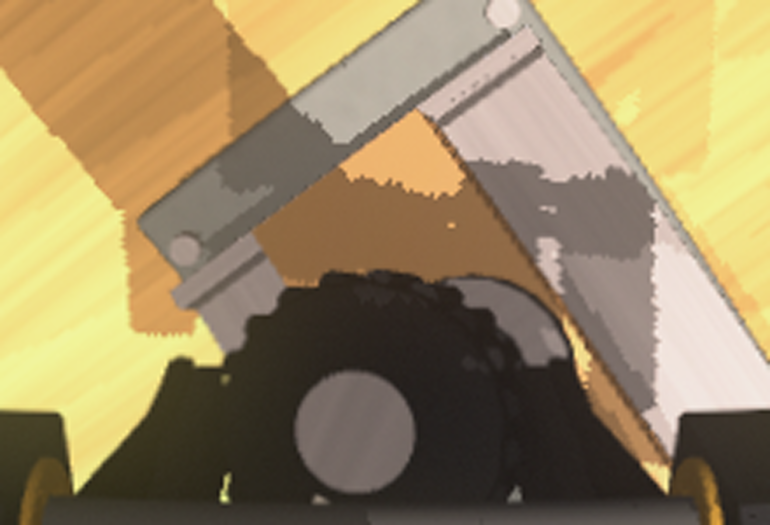

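Run:
```python
from h import *
p=np.load('pw24.npy',allow_pickle=True).item(); print(cm(p,(355,432),(307,524),.176))
print(rel([.550,-.0545,.2037],133))
```

```text
(array([ 0.0734, -0.0008,  0.176 ]), np.float64(-0.006), np.float64(-62.0), np.float64(117.6))
(array([ 0.00409652, -0.00469321,  0.00402309]), np.float64(-0.2192431581322173))
```

Request:
step_arm(
  series=[
    {"travel":[0,0,0],"twist":0,"grip":1},
    {"travel":[0.003,-0.0047,0.004],"twist":-0.028,"grip":1},
    {"travel":[0.004,-0.0047,0.004],"twist":-0.057,"grip":1},
    {"travel":[0.004,-0.0047,0.004],"twist":-0.086,"grip":1},
    {"travel":[0.004,-0.0047,0.004],"twist":-0.115,"grip":1},
    {"travel":[0.004,-0.0047,0.004],"twist":-0.144,"grip":1},
    {"travel":[0.004,-0.0047,0.004],"twist":-0.173,"grip":0.8},
    {"travel":[0.004,-0.0047,0.004],"twist":-0.202,"grip":0.7},
    {"travel":[0.004,-0.0047,0.004],"twist":-0.219,"grip":0},
    {"travel":[0.004,-0.0047,0.004],"twist":-0.219,"grip":0},
  ],
)

```text
t: 34.08
ee_pos: [0.5499, -0.0548, 0.2035]
ee_rot: [0.661, -0.253, 0.655, 0.264]
contact_force: [-4.5, 4.4, 0.8]
finger_gap: 0.629
```

Request:
step_arm(
  series=[
    {"travel":[0,0,0],"twist":0,"grip":0},
    {"travel":[0,0,0],"twist":0.028,"grip":0},
    {"travel":[0,0,0],"twist":0.056,"grip":0},
    {"travel":[0,0,0],"twist":0.084,"grip":0},
    {"travel":[0,0,0],"twist":0.112,"grip":0},
    {"travel":[0,0,0],"twist":0.14,"grip":0},
    {"travel":[0,0,0],"twist":0.168,"grip":0},
    {"travel":[0,0,0],"twist":0.196,"grip":0},
    {"travel":[0,0,0],"twist":0.22,"grip":0},
  ],
)

```text
t: 35.2
ee_pos: [0.5497, -0.0516, 0.2042]
ee_rot: [0.67, 0.229, 0.673, -0.215]
contact_force: [-5.6, 5.2, 6.4]
finger_gap: 0.58
```

```bash
python3 look.py w25;python3 - <<'E'
from h import *
print(rel([.550,-.0545,.2025],133))
E
```

```text
[ 0.54968273 -0.0515668   0.20419788] 35.25 50.82222962521276 [-5.   4.1  4.6] [1.91 0.54 0.27] 0.899
travel [0. 0. 0.] twist -0.1051 jawcur 53.18 q7 0.899
(array([ 0.0040965 , -0.00546746,  0.00507398]), np.float64(-0.22172474402586081))
```

View pics/w25.png

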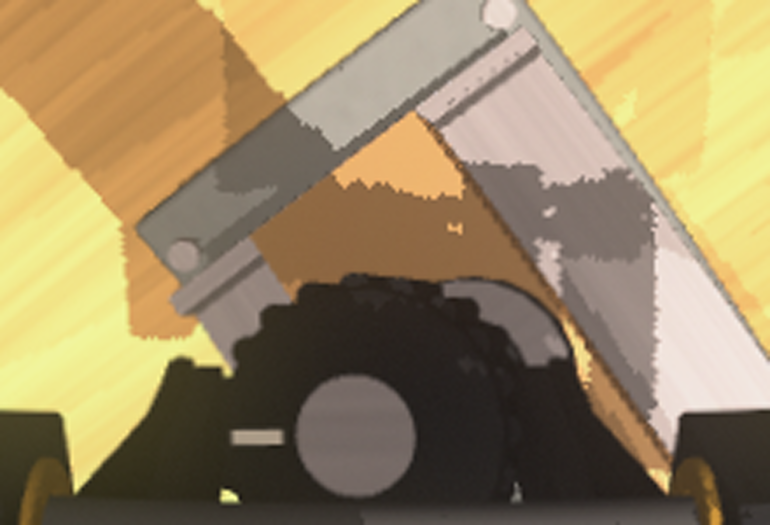

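Request:
step_arm(
  series=[
    {"travel":[0,0,0],"twist":0,"grip":1},
    {"travel":[0.003,-0.0055,0.005],"twist":-0.028,"grip":1},
    {"travel":[0.004,-0.0055,0.005],"twist":-0.057,"grip":1},
    {"travel":[0.004,-0.0055,0.005],"twist":-0.086,"grip":1},
    {"travel":[0.004,-0.0055,0.005],"twist":-0.115,"grip":1},
    {"travel":[0.004,-0.0055,0.005],"twist":-0.144,"grip":1},
    {"travel":[0.004,-0.0055,0.005],"twist":-0.173,"grip":0.8},
    {"travel":[0.004,-0.0055,0.005],"twist":-0.202,"grip":0.7},
    {"travel":[0.004,-0.0055,0.005],"twist":-0.221,"grip":0},
    {"travel":[0.004,-0.0055,0.005],"twist":-0.221,"grip":0},
  ],
)

```text
t: 36.5
ee_pos: [0.5501, -0.0549, 0.2024]
ee_rot: [0.662, -0.25, 0.656, 0.263]
contact_force: [-4.9, 4.4, 1.8]
finger_gap: 0.633
```

Request:
step_arm(
  series=[
    {"travel":[0,0,0],"twist":0,"grip":0},
    {"travel":[0,0,0],"twist":0.028,"grip":0},
    {"travel":[0,0,0],"twist":0.056,"grip":0},
    {"travel":[0,0,0],"twist":0.084,"grip":0},
    {"travel":[0,0,0],"twist":0.112,"grip":0},
    {"travel":[0,0,0],"twist":0.14,"grip":0},
    {"travel":[0,0,0],"twist":0.168,"grip":0},
    {"travel":[0,0,0],"twist":0.196,"grip":0},
    {"travel":[0,0,0],"twist":0.22,"grip":0},
  ],
)

```text
t: 37.62
ee_pos: [0.5499, -0.0512, 0.2032]
ee_rot: [0.669, 0.232, 0.673, -0.215]
contact_force: [-5.8, 5.1, 7.3]
finger_gap: 0.58
```

```bash
python3 look.py w26;python3 - <<'E'
from h import *
p=np.load('pw25.npy',allow_pickle=True).item(); print(cm(p,(356,436),(257,437),.1735))
print(rel([.550,-.0545,.2012],133))
E
```

```text
[ 0.54988596 -0.05139785  0.2032812 ] 37.675 50.840890241974996 [-5.2  6.   5.6] [1.84 0.69 0.18] 0.898
travel [0. 0. 0.] twist -0.1059 jawcur 52.89 q7 0.898
(array([ 0.0734, -0.0011,  0.1735]), np.float64(-0.008), np.float64(-122.5), np.float64(57.0))
(array([ 0.00501558, -0.00611643,  0.00497307]), np.float64(-0.2225299181389826))
```

View pics/w26.png

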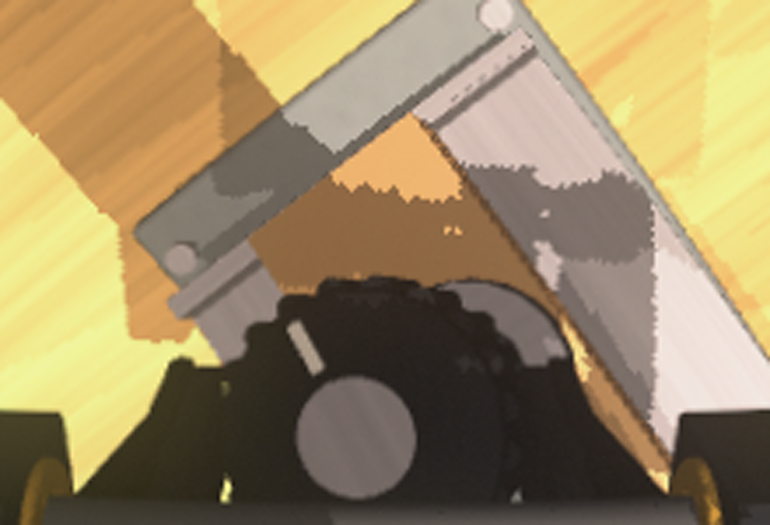

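Request:
step_arm(
  series=[
    {"travel":[0,0,0],"twist":0,"grip":1},
    {"travel":[0.003,-0.006,0.005],"twist":-0.028,"grip":1},
    {"travel":[0.005,-0.006,0.005],"twist":-0.057,"grip":1},
    {"travel":[0.005,-0.006,0.005],"twist":-0.086,"grip":1},
    {"travel":[0.005,-0.006,0.005],"twist":-0.115,"grip":1},
    {"travel":[0.005,-0.006,0.005],"twist":-0.144,"grip":1},
    {"travel":[0.005,-0.006,0.005],"twist":-0.173,"grip":0.8},
    {"travel":[0.005,-0.006,0.005],"twist":-0.202,"grip":0.7},
    {"travel":[0.005,-0.006,0.005],"twist":-0.226,"grip":0},
    {"travel":[0.005,-0.006,0.005],"twist":-0.226,"grip":0},
  ],
)

```text
t: 38.92
ee_pos: [0.5503, -0.0551, 0.2011]
ee_rot: [0.659, -0.258, 0.652, 0.273]
contact_force: [-4.4, 3.1, 2.4]
finger_gap: 0.63
```

Request:
step_arm(
  series=[
    {"travel":[0,0,0],"twist":0,"grip":0},
    {"travel":[0,0,0],"twist":0.028,"grip":0},
    {"travel":[0,0,0],"twist":0.056,"grip":0},
    {"travel":[0,0,0],"twist":0.084,"grip":0},
    {"travel":[0,0,0],"twist":0.112,"grip":0},
    {"travel":[0,0,0],"twist":0.14,"grip":0},
    {"travel":[0,0,0],"twist":0.168,"grip":0},
    {"travel":[0,0,0],"twist":0.196,"grip":0},
    {"travel":[0,0,0],"twist":0.226,"grip":0},
  ],
)

```text
t: 40.05
ee_pos: [0.5501, -0.0508, 0.202]
ee_rot: [0.667, 0.237, 0.672, -0.217]
contact_force: [-5.7, 4.9, 4.4]
finger_gap: 0.583
```

```bash
python3 look.py w27;python3 - <<'E'
from h import *
p=np.load('pw26.npy',allow_pickle=True).item(); print(cm(p,(356,437),(306,348),.172))
print(rel([.550,-.0545,.2000],135))
E
```

```text
[ 0.55015029 -0.05090895  0.20203694] 40.1 50.83075069354316 [-5.   7.3  4.9] [2.06 0.65 0.2 ] 0.887
travel [0. 0. 0.] twist -0.108 jawcur 52.11 q7 0.887
(array([ 0.0733, -0.0011,  0.172 ]), np.float64(-0.009), np.float64(174.9), np.float64(354.4))
(array([ 0.00483499, -0.00743375,  0.00529464]), np.float64(-0.23026155807363122))
```

View pics/w27.png

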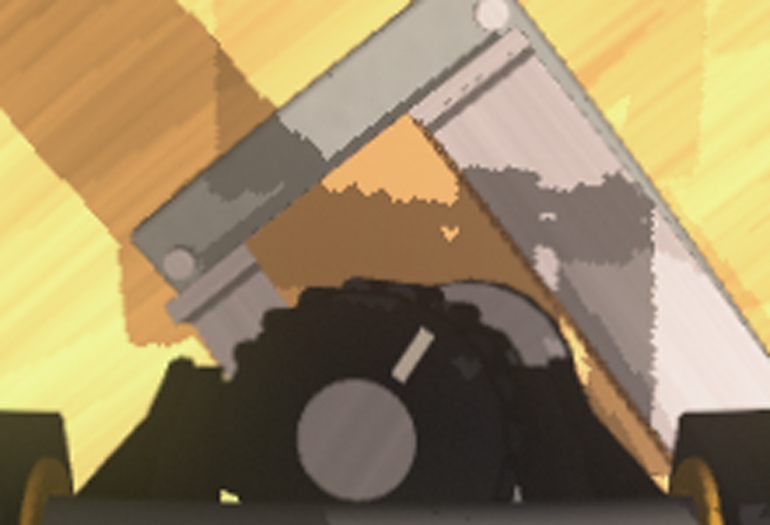

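Request:
step_arm(
  series=[
    {"travel":[0,0,0],"twist":0,"grip":1},
    {"travel":[0.003,-0.007,0.005],"twist":-0.028,"grip":1},
    {"travel":[0.005,-0.0074,0.005],"twist":-0.057,"grip":1},
    {"travel":[0.005,-0.0074,0.005],"twist":-0.086,"grip":1},
    {"travel":[0.005,-0.0074,0.005],"twist":-0.115,"grip":1},
    {"travel":[0.005,-0.0074,0.005],"twist":-0.144,"grip":1},
    {"travel":[0.005,-0.0074,0.005],"twist":-0.173,"grip":0.8},
    {"travel":[0.005,-0.0074,0.005],"twist":-0.202,"grip":0.7},
    {"travel":[0.005,-0.0074,0.005],"twist":-0.23,"grip":0},
    {"travel":[0.005,-0.0074,0.005],"twist":-0.23,"grip":0},
  ],
)

```text
t: 41.35
ee_pos: [0.5503, -0.0552, 0.1998]
ee_rot: [0.659, -0.26, 0.649, 0.278]
contact_force: [-0.6, 0.9, 0.1]
finger_gap: 0.632
```

Request:
step_arm(
  series=[
    {"travel":[0,0,0],"twist":0,"grip":0},
    {"travel":[0,0,0],"twist":0.028,"grip":0},
    {"travel":[0,0,0],"twist":0.056,"grip":0},
    {"travel":[0,0,0],"twist":0.084,"grip":0},
    {"travel":[0,0,0],"twist":0.112,"grip":0},
    {"travel":[0,0,0],"twist":0.14,"grip":0},
    {"travel":[0,0,0],"twist":0.168,"grip":0},
    {"travel":[0,0,0],"twist":0.196,"grip":0},
    {"travel":[0,0,0],"twist":0.23,"grip":0},
  ],
)

```text
t: 42.48
ee_pos: [0.55, -0.0502, 0.2008]
ee_rot: [0.668, 0.235, 0.674, -0.212]
contact_force: [-6.9, 7.8, 10.0]
finger_gap: 0.581
```

```bash
python3 look.py w28;python3 - <<'E'
from h import *
p=np.load('pw27.npy',allow_pickle=True).item(); print(cm(p,(357,439),(412,355),.171))
print(rel([.5505,-.0525,.2010],91))
E
```

```text
[ 0.54995748 -0.05019645  0.20091252] 42.525 50.14560235897049 [-5.7  7.9  5.4] [2.41 0.64 0.33] 0.903
travel [0. 0. 0.] twist -0.1063 jawcur 52.74 q7 0.903
(array([ 0.0733, -0.0009,  0.171 ]), np.float64(-0.007), np.float64(110.3), np.float64(290.0))
(array([-0.00040845, -0.00375471,  0.0045593 ]), np.float64(-0.10627814390574283))
```

View pics/w28.png

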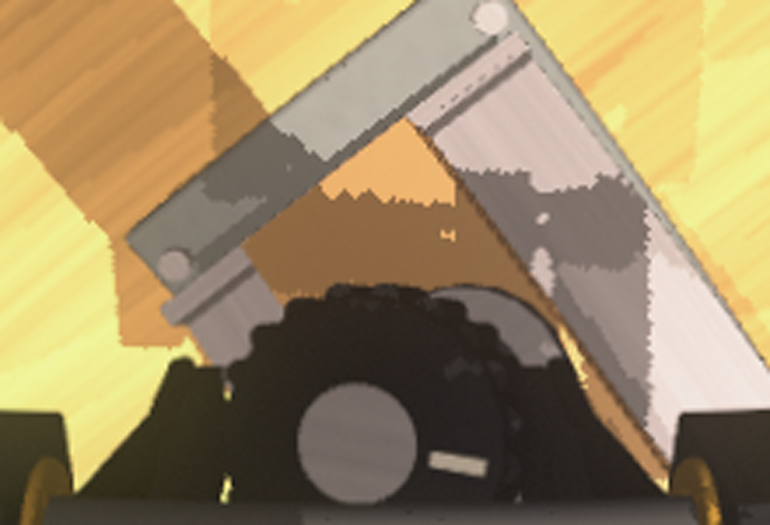

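Request:
step_arm(
  series=[
    {"travel":[0,0,0],"twist":0,"grip":1},
    {"travel":[0,0,0],"twist":0,"grip":1},
    {"travel":[0,-0.0037,0.0045],"twist":-0.028,"grip":1},
    {"travel":[0,-0.0037,0.0045],"twist":-0.057,"grip":1},
    {"travel":[0,-0.0037,0.0045],"twist":-0.086,"grip":1},
    {"travel":[0,-0.0037,0.0045],"twist":-0.106,"grip":1},
    {"travel":[0,-0.0037,0.0045],"twist":-0.106,"grip":1},
  ],
)

```text
t: 43.4
ee_pos: [0.5506, -0.0534, 0.2006]
ee_rot: [0.708, 0.007, 0.706, 0.016]
contact_force: [-0.1, 0.8, 0.0]
finger_gap: 0.998
```

```bash
python3 look.py w29;python3 - <<'E'
from h import *
p=np.load('pw28.npy',allow_pickle=True).item(); print(cm(p,(357,443),(459,464),.169))
print(rel([.5505,-.0725,.2010],91))
E
```

```text
[ 0.55060986 -0.05319279  0.20070001] 43.45 87.00120389998881 [-0.3 -0.3  0.3] [ 0.06 -0.17 -0.01] 1.556
travel [0. 0. 0.] twist -0.0008 jawcur 90.7 q7 1.556
(array([ 0.0732, -0.0011,  0.169 ]), np.float64(-0.009), np.float64(44.1), np.float64(223.6))
(array([-0.00235364, -0.04820956, -0.00085905]), np.float64(-0.0008291243756831237))
```

View pics/w29.png

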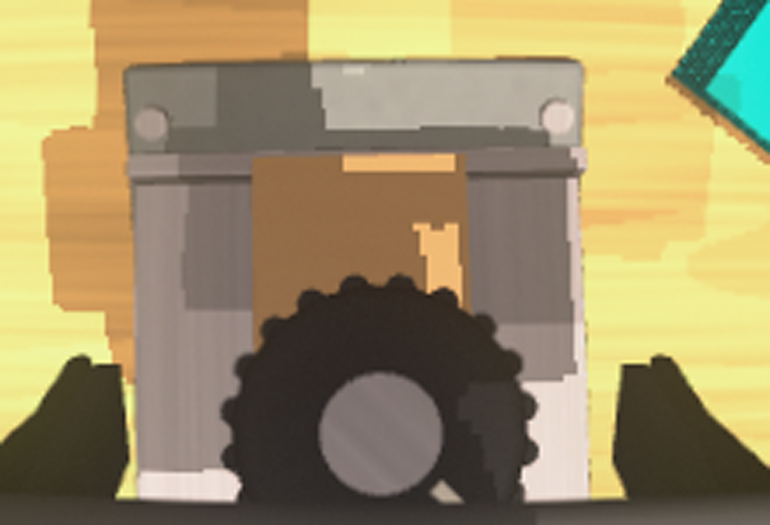

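The tick reads 223.6° (224° corresponds to 11.8 rad), and the arm is at its stop. I'm lifting clear and checking everything.

Request:
step_arm(
  series=[
    {"travel":[-0.1,0,0],"twist":0,"grip":1},
    {"travel":[-0.25,0,0],"twist":0,"grip":1},
    {"travel":[-0.35,0,-0.05],"twist":0,"grip":1},
    {"travel":[-0.35,0,-0.17],"twist":0,"grip":1},
    {"travel":[-0.35,0,-0.25],"twist":0,"grip":1},
    {"travel":[-0.35,0,-0.25],"twist":0,"grip":1},
  ],
)

```text
t: 44.2
ee_pos: [0.4492, -0.0598, 0.3411]
ee_rot: [0.708, 0.008, 0.706, 0.013]
contact_force: [0.5, 0.1, -0.4]
finger_gap: 1.001
```

Run:
```python
from h import *
from bench import viewer
im=viewer.read_camera('scene'); cv2.imwrite("pics/s30.png",cv2.resize(im[150:290,140:330,::-1],None,fx=4,fy=4,interpolation=cv2.INTER_CUBIC)); cv2.imwrite('pics/s30f.png',im[:,:,::-1])
p=viewer.camera_params('wrist');np.save('pw30.npy',p,allow_pickle=True)
a=viewer.read_camera('wrist'); cv2.imwrite('pics/w30.png',cv2.resize(a[:,:,::-1],None,fx=1.5,fy=1.5))
s,R=pose();print(s['ee_pos'],s['t'],s['contact_force'])
S=viewer.camera_params('scene')
for th in (0,.05): print([(proj(S,b2w([.205-.13*np.cos(th),.13*np.sin(th),z]))-[140,150])*4 for z in(.169,.172)])
```

```text
[ 0.45061049 -0.05935917  0.34060286] 44.3 [-0.45741822  0.29584151  0.58835688]
[array([397.93761196, 119.87083381]), array([398.26873813, 116.55069468])]
[array([406.11577403, 121.71936738]), array([406.45623682, 118.39888723])]
```

View pics/s30.png

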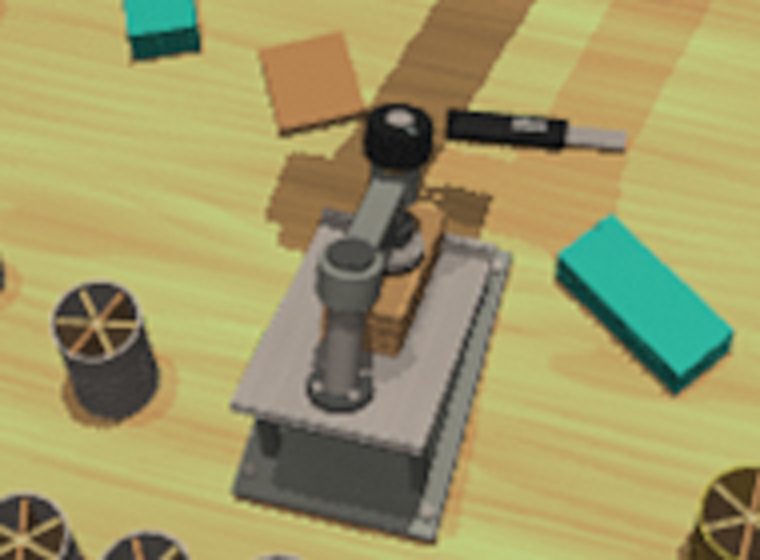

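View pics/s30f.png

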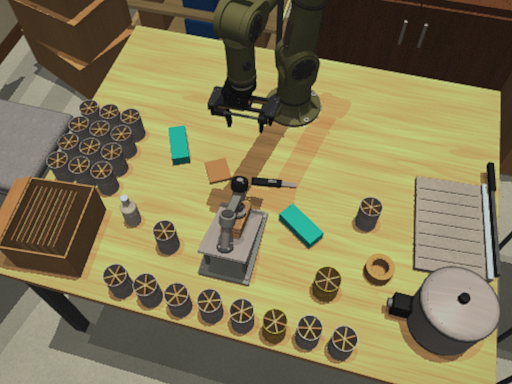

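View pics/w30.png

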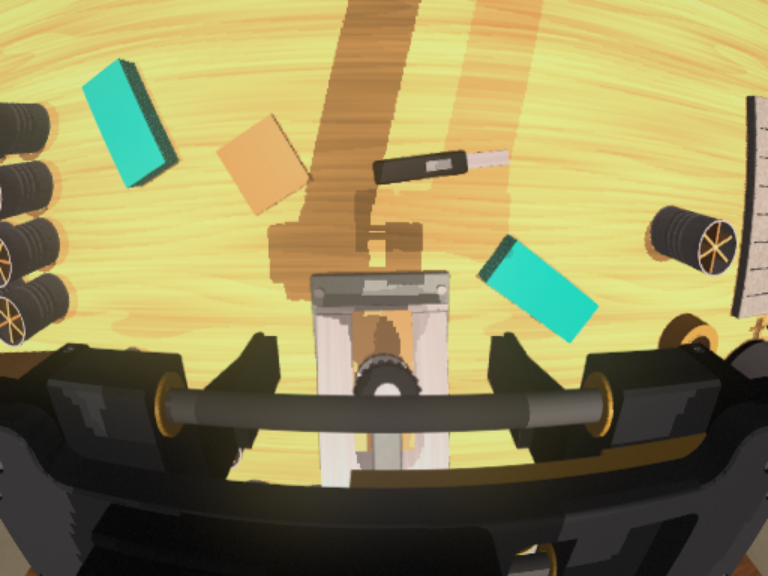

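The scene view shows the arm straight down the slope and the pad on the block. The knob disc is at (400,118); 169 mm above the bed predicts (398,120). The block is on the lip, and the tins, glue, cutter, tape, blanks and turquoise boxes are where they were. Handing in.

```bash
python3 -c "
from bench import robot,monitor
print(robot.finish_job(), monitor.sense()['t'])"
```

```text
the job is handed in; nothing more can be done
the job is handed in; nothing more can be done
```

The block is in the press with the spring squeezed about half way, and I handed the job in at about 44 s. I don't know the verdict, because the hand-in reports none.

**Block:** I laid it on the bed, slid it down until I felt the lip (about 4 N), and re-centred it once. It is flat, parallel to the bed, and within about 0.5 mm of centre.

**Press arm:** I swung it to its stop. After it was knocked off once, I put it back on the stop before the pad touched the block. The last wrist-camera reading was θ ≈ −0.01 rad.

**Knob:** I turned it clockwise until the white tick read 223.6°, which gives about 11.8 rad, or about 6 mm of squeeze. The last scene picture puts the knob top at about 169–171 mm above the bed; 169 mm is expected.

**Checks that failed or stayed uncertain:**
- **Knob zero:** I tried to find it by turning the knob back to its top limit, but the grip slipped. The count therefore assumes the tick points up the slope at zero. What I saw bounds the error to about −0.6 to +0.3 rad, or −0.7 to +0.4 mm of squeeze.
- **High force:** after that slip a fingertip sat on the knob top, and lowering the arm pressed it with about 62 N at the wrist. This swung the press arm out by about 0.22 rad. I believe only the fingers touched, not the gripper's body, which has a 40 N limit, and the 120 N wrist limit was not reached in any reading I saw.

In the last pictures the tins and everything else look unmoved, and the robot is clear of everything.

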